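# Bring out the pudding jars from the locked chilled well

## Robot

A 6-joint arm with a two-finger parallel gripper is mounted at the origin on the work surface. World frame = base frame: x ahead of the robot, y to its left, z up, the work surface at z = 0. Lengths are in m, angles in degrees, forces in N, time in s.
With the tool pointing down it reaches from about 0.4 to 0.825 m from the base axis. Payload 7 kg.
Tool frame: the origin (TCP) lies midway between the tips of the shut fingers; the grasp point (between the pads) lies r.tcp_to_grasp behind it (r.tcp_to_grasp is the distance from the TCP to the grasp point, in m); x points along the fingers, y is the direction in which the jaws open and shut, and the axes are right-handed (so a half turn about x gives the same grasp; the last joint's range is limited). The gripper opens to 88 mm and grips with 3 to 60 N. Pads are 19 mm wide; open, the fingers measure 130 mm over their backs; the gripper's body (78 mm by 193 mm) begins 47 mm behind the grasp point.
Start: joints at [-53.967, 20.546, 0.682, 0, -70.136, -16.507], TCP at [0.226, -0.636, 0.195] pointing down, gripper open.
Joint ranges: [-176.03, 176.03], [-82.01, 121.73], [-58.28, 71.71], [-173.87, 95.51], [-174.79, -0.11], [-173.66, 173.66]. Speed limits (degrees/s): [136.94, 136.94, 172.46, 180, 180, 180].

## Interface

Orientations are given as [roll, pitch, yaw] about the fixed x, y, z axes, in that order (R = Rz(yaw) Ry(pitch) Rx(roll)).
In Python, from plant import r gives the robot as it stands.
- The arm moves only by the tool carry_out, never from a script. Its argument "moves" is a list of rows, each a list of 7 numbers: the shift along the world's x, y, z in mm, then the turn, a rotation vector about the world's x, y, z in rad, then the opening in per cent of the stroke, from 0 (shut) to 100 (fully open). In form: [[x, y, z, wx, wy, wz, claw], ...]. A call has 1 to 5 rows; each row is the pose to reach, as a shift and turn from the pose commanded when the call began; what a row does not reach only later rows make up. A row lasts 1/10 s, in which the tool goes at most 50 mm and 8.59 degrees, less where a joint would pass 70% of its speed; a pose out of reach is approached as far as the arm can. A call with a gripper value outside its range is refused whole. The fingers move at their own pace and stop on an object; "squeeze" is the grip in N (left out, the last holds). Time passes only in rows, so rows that repeat a pose let the fingers close. It gives the time, the measured TCP pose, the force and the opening at its end, in the units of the state.
- r.get_state(): the state, without advancing time (a new reading comes with each control period).
- r.capture(name): name is "scene" or "top" or "wrist"; returns the picture (420x560x3 uint8, blue, green, red); there is no depth.
- r.camera_params(name): a dict with "K" (3x3 intrinsics, pixels), "rvec" (rotation vector, rad) and "tvec" (3), from world to camera coordinates, as OpenCV has them. Camera axes: x right, y down, z forward; pixel columns grow to the right and rows downward; lengths in m; the calibration is good to about 2 mm. A picture is of the moment at which its call begins: read the wrist's pose just before it. camera_params takes no time and is no camera call; for the wrist camera it gives the pose at the moment of the call.
- r.close_job(): hands the job in, once; it reports no verdict.
The state is a dict: "time_s": time; "joints": joint angles; "qd": joint speeds; "joint_torque": joint torques, N m; "tcp_pos": TCP position; "eef_rot": TCP orientation; "contact_force": force on the tool from outside, world axes, zero at the start; "moment": the same for the moment, N m; "gripper_width": finger opening in m.
Only numpy, scipy, OpenCV 4.12 (cv2) and the standard library are available. Lean on these libraries where they do the work, as an engineer would, in place of code of your own. Each camera call takes 0.05 s, during which the arm holds its last target. There are 200 camera calls.

## Task

Using the flat-bladed key from the wooden block, turn the slotted lock of the chilled well a quarter turn to free the cover, slide the cover right back, and bring out every pudding jar to stand upright in one straight row along the middle of the wooden serving shelf, side by side with no gap wider than a finger (20 mm). Then slide the cover fully shut, turn the lock home with the key until you feel its stop, and stand the key back in its block. Leave the bowl and the plate where they are.

Things in the scene. Friction and masses are not known exactly. Their poses are not given: they have to be found in the camera images.
- chest: Fixed steel chilled well, 360 (x) by 710 mm (y), rim 175 mm high. Origin: on the table under the cold well's centre. The well is an open hollow 300 x 300 mm centred there, floor at z = 95 mm, walls at x, y = +-150 mm (30 mm thick along x = +-150). The rim at the -y end is 60 mm wide and carries the lock. From y = 150 to 500 mm is the closed machine part, over which the cover slides.
- cover (a joint): Flat metal cover 330 x 330 x 8 mm on the chest's rim, top 184 mm above the table. Value in m: 0 shut (stop), grows towards the chest's +y to 0.31 fully open (stop). Slides with about 3 N, stays where left. While locked it opens no more than about 8 mm.
- pull_bar (a point): Centre of the cover's black pull bar, moving with the cover; axes as the chest's. Bar 90 mm long (chest x), 12 mm thick (chest y), 16 mm tall, on two small posts, top 228 mm above the table, 44 mm above the cover; pinch it from above across its thickness. With the cover shut it lies at chest x = 0, y = -105 mm.
- lock (a joint): Angle (rad) of the brass slotted lock head, 44 mm across, vertical axis, at chest x = 0, y = -185 mm. 0 = locked, at its stop; grows counter-clockwise from above to 1.57 = unlocked, at the other stop. Starts up to 0.2 short of the locked stop. Turns with about 0.1 N m, stays where left. A hook cam under the head holds a pin of the cover; beyond 0.9 the cover is free.
- lock_slot (a point): Centre of the slot's mouth on the top face of the lock head, 213 mm above the table; its x axis runs along the slot, z up, turning with the lock. The slot is 6 mm wide, 12 mm deep, runs right across the head and is open at both ends; along chest x when the lock is at 0.
- key: Loose cover key, 94 mm tall, 90 g. Flat steel blade pointing down, 28 mm wide (x), 3.5 mm thick (y), z = 0 to 50 mm, under a flat black grip 60 (x) by 16 (y) by 44 mm tall (z = 50 to 94 mm). Origin: middle of the blade's lower end, z up. It starts upright in the block, the underside of its grip resting on the block's top.
- block: Fixed wooden block 70 (x) x 50 (y) x 80 mm tall for the key. Origin: centre of its underside. In its top a slot 36 mm long (x), 10 mm wide (y), 56 mm deep, chamfered 2 mm, takes the blade; the key's origin is then 30 mm above the table, its x along the block's x (either way round).
- shelf: Fixed low wooden serving shelf: board 150 mm deep (x) by 400 mm long (y), top face 50 mm above the table. Origin: centre on the table underneath; the row runs along its y axis at x = 0.
- jar1: Lidded glass pudding jar, 60 mm diameter, 70 mm tall, 140 to 280 g, straight-sided; origin at the centre of its base, z up. Starts upright on the floor of the chilled well. May be absent in this start (three to five of the five jars are there).
- jar2: Lidded glass pudding jar, 60 mm diameter, 70 mm tall, 140 to 280 g, straight-sided; origin at the centre of its base, z up. Starts upright on the floor of the chilled well. May be absent in this start (three to five of the five jars are there).
- jar3: Lidded glass pudding jar, 60 mm diameter, 70 mm tall, 140 to 280 g, straight-sided; origin at the centre of its base, z up. Starts upright on the floor of the chilled well. May be absent in this start (three to five of the five jars are there).
- jar4: Lidded glass pudding jar, 60 mm diameter, 70 mm tall, 140 to 280 g, straight-sided; origin at the centre of its base, z up. Starts upright on the floor of the chilled well. May be absent in this start (three to five of the five jars are there).
- jar5: Lidded glass pudding jar, 60 mm diameter, 70 mm tall, 140 to 280 g, straight-sided; origin at the centre of its base, z up. Starts upright on the floor of the chilled well. May be absent in this start (three to five of the five jars are there).
- bowl: Loose dark bowl, 100 mm wide, 50 mm tall, a bystander; origin at the centre of its base.
- plate: Loose white plate, 130 mm wide, 20 mm tall, a bystander; origin at the centre of its base.

How it is judged:
By the outcome, as a careful person would: the job done as asked, in the order asked, and still so for the second after the job is handed in, with the robot touching nothing.
Of jar1, jar2, jar3, jar4, jar5 only 3 to 5 are there at a start; the rules pass over those that are not, and their reading is None.
At some moment in a run one of jar1, jar2, jar3, jar4, jar5 may be knocked a few centimetres aside while the robot is not near it.
It also fails if it takes over 210 s, if anything falls off the work surface, if the arm or the gripper's body presses on something with over 40 N, if the wrist force passes 120 N, or if a joint passes its speed limit or range.

## Working session

There is one attempt and no reset: what is moved stays moved. The work goes in short steps, Python scripts to look and compute and a tool call to move; the robot and the scene stay as the last step left them, time stands still between calls to the robot, and variables do not carry over. Pictures are saved under pics/ and viewed, about 12 in all and at most 16, crops included, and the job is handed in when it is done.

Besides the shell and the picture viewer there is one more tool, called in YAML: its name, and indented under it one key for each argument. carry_out: Moves the arm, as the interface text tells. Its arguments: {"type":"object","properties":{"moves":{"type":"array"},"squeeze":{"type":"number"}},"required":["moves"]}

```bash
ls; mkdir -p pics
python3 - <<'E'
from plant import r
import cv2
print(r.get_state(), r.tcp_to_grasp)
for n in("scene","top"):
    cv2.imwrite(f"pics/{n}0.png",r.capture(n)); print(n,r.camera_params(n))
E
```

```text
pics
{'time_s': 0.0, 'joints': array([-5.39663444e+01,  2.05916358e+01,  6.34596722e-01, -2.24716481e-02,
       -7.01367168e+01, -1.65089640e+01]), 'qd': array([ 0.03836503,  0.0468606 , -0.03067998, -0.14188696, -0.10847525,
        0.06277914]), 'joint_torque': array([-3.66342128e-04, -5.82713699e+01,  2.93048483e+01,  6.99690118e+00,
        6.88182103e-03, -1.54354439e-04]), 'tcp_pos': array([ 0.2254179 , -0.6356677 ,  0.19451933]), 'eef_rot': array([ 93.81298257,  89.90389289, 113.33002147]), 'contact_force': array([ 0.05945224, -0.06162946,  0.22073799]), 'moment': array([ 0.05415968, -0.0367701 ,  0.00394926]), 'gripper_width': 0.08761945695285933} 0.0188
scene {'K': array([[454.83769855,   0.        , 280.91798255],
       [  0.        , 454.83769855, 203.39965854],
       [  0.        ,   0.        ,   1.        ]]), 'rvec': array([ 2.02184032,  0.84988906, -0.42810392]), 'tvec': array([-0.38842575, -0.11251431,  1.57256169])}
top {'K': array([[380.28237218,   0.        , 281.5060389 ],
       [  0.        , 380.28237218, 207.23354206],
       [  0.        ,   0.        ,   1.        ]]), 'rvec': array([ 2.13271652, -2.12118869,  0.15525491]), 'tvec': array([-0.01292077,  0.57646124,  1.13059055])}
```

View pics/top0.png

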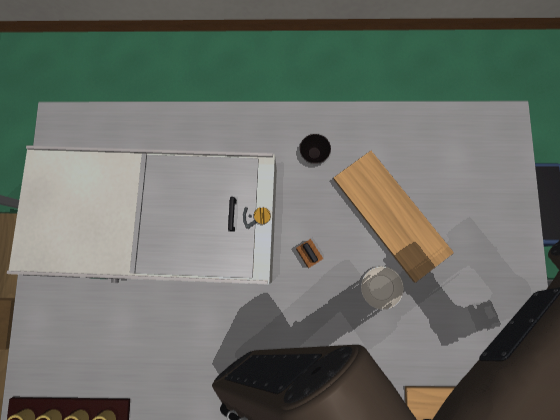

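View pics/scene0.png

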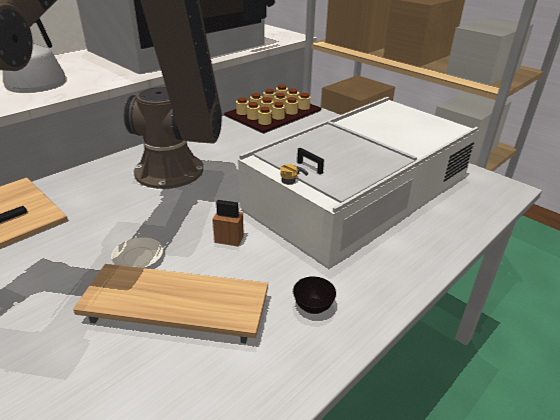

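```bash
cat > h.py <<'E'
from plant import r
import cv2, numpy as np
from scipy.spatial.transform import Rotation as R
def cam(n):
    p=r.camera_params(n); return p["K"],cv2.Rodrigues(p["rvec"])[0],p["tvec"]
def ray(n,u,v,z,c=None):
    K,Rm,t=c or cam(n); o=-Rm.T@t; d=Rm.T@np.linalg.solve(K,[u,v,1.]); return o+d*(z-o[2])/d[2]
def proj(n,P,c=None):
    K,Rm,t=c or cam(n); p=(Rm@np.atleast_2d(P).T).T+t; p=p@K.T; return p[:,:2]/p[:,2:]
def st():
    s=r.get_state(); M=R.from_euler('xyz',s['eef_rot'],degrees=True).as_matrix()
    print('t',round(s['time_s'],2),'tcp',(s['tcp_pos']*1e3).round(1),'x',M[:,0].round(3),'yaw_y',np.degrees(np.arctan2(M[1,1],M[0,1])).round(2),'F',s['contact_force'].round(1),'M',s['moment'].round(2),'w',round(s['gripper_width']*1e3,1),'j6',s['joints'].round(1))
    return s
E
python3 - <<'E'
from h import *
im=cv2.imread("pics/top0.png")
cv2.imwrite("pics/crop0.png",cv2.resize(im[135:315,220:460],None,fx=3.33,fy=3.33,interpolation=cv2.INTER_CUBIC))
for nm,u,v,z in [("lock",262,215.5,.213),("bar",232.5,214,.228),("keytop",310,253,.124),("shelfA",333,180,.05),("shelfB",371,152,.05),("shelfC",452,253,.05),("shelfD",413,280.5,.05),("chestTR",274,156,.175),("chestBR",270.5,282.5,.175),("chestTL",29,149,.175),("bowl",315,149,.04),("plate",382,288,.015)]:
    print(nm,(ray("top",u,v,z)*1e3).round(0))
st()
E
```

```text
lock [527.  39. 213.]
bar [528. 115. 228.]
keytop [433. -93. 124.]
shelfA [ 663. -170.   50.]
shelfB [ 754. -291.   50.]
shelfC [ 439. -523.   50.]
shelfD [ 357. -403.   50.]
chestTR [702.  10. 175.]
chestBR [351.  16. 175.]
chestTL [722. 713. 175.]
bowl [ 767. -115.   40.]
plate [ 332. -319.   15.]
t 0.1 tcp [ 225.4 -635.7  194.6] x [-0.001  0.001 -1.   ] yaw_y 109.52 F [-1.   0.3  0.4] M [-0.03 -0.02 -0.02] w 88.0 j6 [-54.   20.6   0.6  -0.  -70.1 -16.5]
```

View pics/crop0.png

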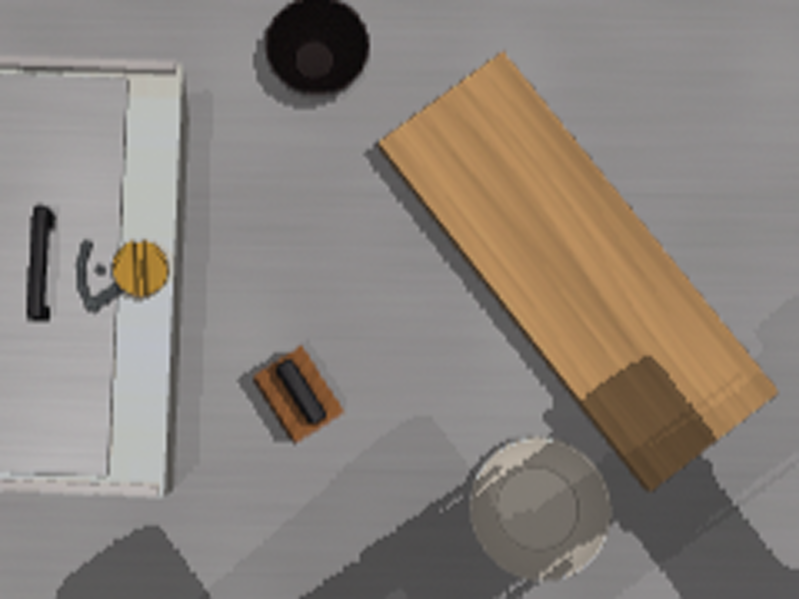

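carry_out:
  moves:
    - [16,42,6,0,0,0.02,100]
    - [32,84,12,0,0,0.04,100]
    - [48,126,18,0,0,0.06,100]
    - [64,168,24,0,0,0.08,100]
    - [80,210,30,0,0,0.1,100]
  squeeze: 30

```text
time_s: 0.6
tcp_pos: [0.3057, -0.4244, 0.2253]
eef_rot: [104.4, 90.0, 129.7]
contact_force: [1.1, 0.3, 0.0]
gripper_width: 0.0878
```

carry_out:
  moves:
    - [16,42,6,0,0,0.02,100]
    - [32,84,12,0,0,0.04,100]
    - [48,126,18,0,0,0.06,100]
    - [64,168,24,0,0,0.08,100]
    - [80,210,30,0,0,0.1,100]

```text
time_s: 1.1
tcp_pos: [0.3856, -0.2144, 0.2557]
eef_rot: [4.7, 90.0, 35.7]
contact_force: [1.0, 0.5, 0.3]
gripper_width: 0.0876
```

carry_out:
  moves:
    - [16,42,0,0,0,0.02,100]
    - [32,84,0,0,0,0.02,100]
    - [48,123,0,0,0,0.02,100]
    - [48,123,0,0,0,0.02,100]
    - [48,123,0,0,0,0.02,100]

```text
time_s: 1.6
tcp_pos: [0.4336, -0.0922, 0.2552]
eef_rot: [151.7, 90.0, -176.0]
contact_force: [0.0, -0.8, -0.1]
gripper_width: 0.0877
```

Run:
```python
from h import *
st(); c=cam("wrist"); cv2.imwrite("pics/w1.png",r.capture("wrist")); import pickle; pickle.dump(c,open("w1.pkl","wb")); print(c)
```

```text
t 1.6 tcp [433.6 -92.2 255.2] x [-0.001 -0.    -1.   ] yaw_y 122.28 F [ 0.  -0.8 -0.1] M [-0.05  0.05 -0.01] w 87.7 j6 [ 13.6  -4.2 -21.   -0.  -73.2 -71.3]
(array([[333.086789  ,   0.        , 279.35608974],
       [  0.        , 333.086789  , 208.77071431],
       [  0.        ,   0.        ,   1.        ]]), array([[-5.33425652e-01,  8.45846773e-01,  5.57460342e-04],
       [ 8.07386481e-01,  5.08974320e-01,  2.98449681e-01],
       [ 2.52158967e-01,  1.59650802e-01, -9.54425208e-01]]), array([ 0.30745294, -0.35831708,  0.35475866]))
```

View pics/w1.png

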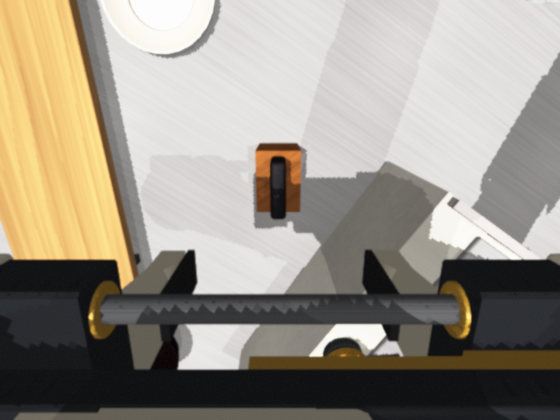

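Run:
```python
from h import *
import pickle; c=pickle.load(open("w1.pkl","rb")); print((-c[1].T@c[2]).round(3))
for uv,z in [((278.5,157),.124),((278.5,217),.124),((257,152),.08),((300,152),.08),((256,212),.08),((300.5,212),.08)]: print(uv,(ray(0,*uv,z,c)*1e3).round(1))
im=cv2.imread("pics/w1.png"); cv2.imwrite("pics/w1c.png",cv2.resize(im[130:230,230:330],None,fx=5,fy=5,interpolation=cv2.INTER_CUBIC))
```

```text
[ 0.364 -0.134  0.445]
(278.5, 157) [ 405.  -109.2  124. ]
(278.5, 217) [456.6 -76.6 124. ]
(257, 152) [ 418.5 -128.5   80. ]
(300, 152) [393.5 -88.8  80. ]
(256, 212) [478.  -93.9  80. ]
(300.5, 212) [450.7 -50.5  80. ]
```

View pics/w1c.png

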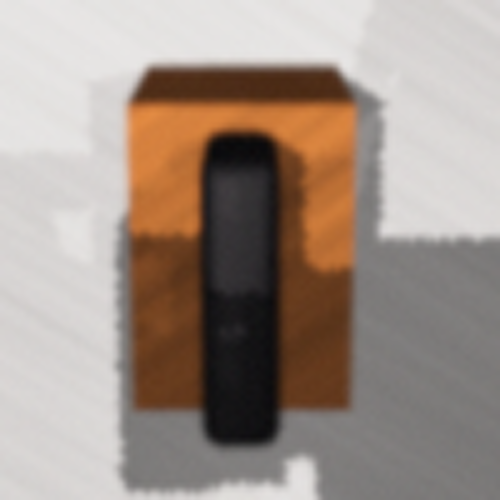

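Run:
```python
from h import *
import pickle; c=pickle.load(open("w1.pkl","rb"))
P=np.array([ray(0,*uv,z,c) for uv,z in [((256,150.4),.08),((301,150.4),.08),((256.6,211.6),.08),((300,211.6),.08),((278.2,162.5),.124),((278.2,218.6),.124)]])*1e3
print(P[:4].mean(0),np.linalg.norm(P[0]-P[1]),np.linalg.norm(P[0]-P[2]),np.degrees(np.arctan2(*(P[2]-P[0])[1::-1])))
print(P[4:].mean(0),np.linalg.norm(P[5]-P[4]),np.degrees(np.arctan2(*(P[5]-P[4])[1::-1])))
```

```text
[434.2116296  -90.97610191  80.        ] 49.03003972636581 70.05259844681329 31.603714974950588
[433.94480501 -91.26302791 124.        ] 57.47384974941039 32.17786064120064
```

carry_out:
  moves:
    - [0,1,-45,0,0,0,100]
    - [0,1,-90,0,0,0,100]
    - [0,1,-130,0,0,0,100]
    - [0,1,-155,0,0,0,100]
    - [0,1,-169,0,0,0,100]

```text
time_s: 2.15
tcp_pos: [0.4314, -0.0937, 0.0841]
eef_rot: [156.5, 89.8, -171.5]
contact_force: [0.7, 0.1, -0.0]
gripper_width: 0.0874
```

carry_out:
  moves:
    - [0,0,0,0,0,0,0]
    - [0,0,0,0,0,0,0]
    - [0,0,0,0,0,0,0]
    - [0,0,0,0,0,0,0]
    - [0,0,0,0,0,0,0]
  squeeze: 35

```text
time_s: 2.65
tcp_pos: [0.4341, -0.0921, 0.0872]
eef_rot: [-19.9, 89.9, 12.2]
contact_force: [0.6, 0.2, 0.3]
gripper_width: 0.0532
```

carry_out:
  moves:
    - [0,0,0,0,0,0,0]
    - [0,0,0,0,0,0,0]
    - [0,0,0,0,0,0,0]
    - [0,0,0,0,0,0,0]
    - [0,0,0,0,0,0,0]

```text
time_s: 3.15
tcp_pos: [0.4336, -0.0921, 0.0864]
eef_rot: [166.6, 90.0, -161.3]
contact_force: [0.5, 0.6, -0.0]
gripper_width: 0.0155
```

Run:
```python
from h import *
st()
```

```text
t 3.15 tcp [433.6 -92.1  86.4] x [-0. -0. -1.] yaw_y 122.14 F [ 0.5  0.6 -0. ] M [0.05 0.03 0.07] w 15.5 j6 [ 13.6   4.6 -36.2   0.  -49.2 -71.5]
```

carry_out:
  moves:
    - [0,0,20,0,0,0,0]
    - [0,0,50,0,0,0,0]
    - [0,0,90,0,0,0,0]
    - [0,0,130,0,0,-0.05,0]
    - [4,25,170,0,0,-0.15,0]

```text
time_s: 3.65
tcp_pos: [0.4367, -0.0682, 0.2579]
eef_rot: [-178.7, 90.0, -155.5]
contact_force: [1.2, 2.0, -0.9]
gripper_width: 0.0153
```

carry_out:
  moves:
    - [5,35,20,0,0,-0.12,0]
    - [10,70,44,0,0,-0.24,0]
    - [17,106,44,0,0,-0.3,0]
    - [17,106,44,0,0,-0.3,0]
    - [17,106,44,0,0,-0.3,0]

```text
time_s: 4.15
tcp_pos: [0.4543, 0.0395, 0.3]
eef_rot: [-170.9, 89.9, -164.4]
contact_force: [0.2, 0.1, -1.0]
gripper_width: 0.0153
```

Run:
```python
from h import *
import pickle
st(); c=cam("wrist"); im=r.capture("wrist");cv2.imwrite("pics/w2.png",im);  pickle.dump(c,open("w2.pkl","wb"))
print(proj(0,[[.527,.039,.213],[.528,.115,.228]],c), (-c[1].T@c[2]).round(3))
```

```text
t 4.15 tcp [454.3  39.5 300. ] x [-0.001 -0.    -1.   ] yaw_y 96.49 F [ 0.2  0.1 -1. ] M [-0.05 -0.    0.03] w 15.3 j6 [  29.8   -3.9  -15.    -0.   -78.9 -113.3]
[[268.65001103 278.1222602 ]
 [352.21163339 295.86157417]] [0.373 0.032 0.49 ]
```

View pics/w2.png

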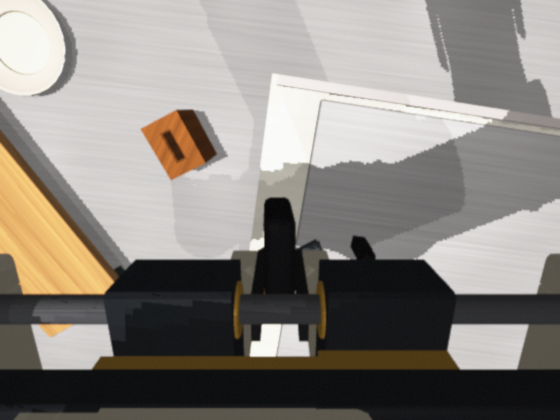

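carry_out:
  moves:
    - [40,0,10,0,0,0,0]
    - [85,0,20,0,0,0,0]
    - [130,0,20,0,0,0,0]
    - [130,0,20,0,0,0,0]
    - [130,0,20,0,0,0,0]

```text
time_s: 4.7
tcp_pos: [0.5848, 0.0374, 0.3185]
eef_rot: [-166.1, 89.8, -159.9]
contact_force: [-0.4, -0.2, -1.0]
gripper_width: 0.0153
```

Run:
```python
from h import *
import pickle
st(); c=cam("wrist"); im=r.capture("wrist");cv2.imwrite("pics/w3.png",im);  pickle.dump(c,open("w3.pkl","wb"))
print(proj(0,[[.527,.039,.213],[.528,.115,.228]],c), (-c[1].T@c[2]).round(3))
cv2.imwrite("pics/w3c.png",cv2.resize(im[60:260,170:430],None,fx=3,fy=3,interpolation=cv2.INTER_CUBIC))
```

```text
t 4.7 tcp [584.8  37.4 318.5] x [-0.004 -0.001 -1.   ] yaw_y 96.24 F [-0.4 -0.2 -1. ] M [-0.04  0.06 -0.04] w 15.3 j6 [  22.8    9.2    1.1   -0.   -82.2 -106.5]
[[286.83395927 134.98439939]
 [377.46541126 147.72285333]] [0.504 0.03  0.509]
```

View pics/w3c.png

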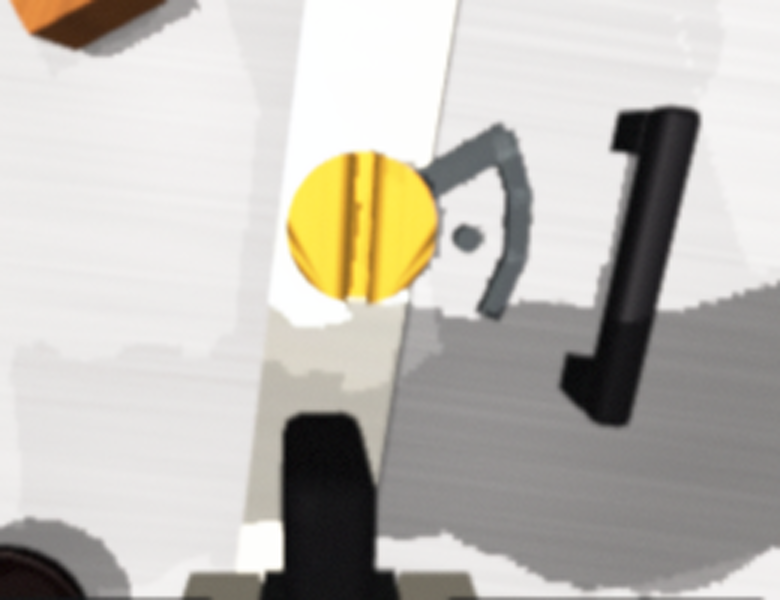

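Run:
```python
from h import *
import pickle; c=pickle.load(open("w3.pkl","rb"))
f=lambda x,y,z:ray(0,170+(x+.5)/3-.5,60+(y+.5)/3-.5,z,c)*1e3
yaw=lambda a,b:np.degrees(np.arctan2(*(b-a)[1::-1])).round(2)
print("lock",f(362.5,226.5,.213),"slot",yaw(f(357.5,300,.213),f(363,152,.213)), "mid",(f(357.5,300,.213)+f(363,152,.213))/2)
print("slot left wall",yaw(f(342,300,.213),f(348,152,.213)),"right",yaw(f(373,300,.213),f(378,152,.213)))
print("bar",f(682,112,.228),f(612,420,.228),yaw(f(682,112,.228),f(612,420,.228)))
print("rim edge",yaw(f(240,560,.175),f(305,0,.175)),yaw(f(380,520,.176),f(460,0,.176)))
print("diam",f(288,226,.213)-f(438,226,.213))
c2=pickle.load(open("w2.pkl","rb")); print("corner",ray(0,274,74,.175,c2)*1e3)
```

```text
lock [526.81017609  42.19002394 213.        ] slot -175.45 mid [527.1891047   41.56017325 213.        ]
slot left wall -175.91 right -175.0
bar [486.74765365 122.71992114 228.        ] [572.70827852 120.44693852 228.        ] -1.51
rim edge 178.6 178.86
diam [  4.69395195 -43.25874132   0.        ]
corner [347.38267154  24.04318387 175.        ]
```

```bash
python3 - <<'E'
from h import *
import pickle; c=pickle.load(open("w3.pkl","rb"))
a=np.radians(6.24); ex=np.array([np.cos(a),np.sin(a),0]); ey=np.array([-ex[1],ex[0],0]); o=np.array([.5848,.0374,.3185-.056])
for x in(-.03,.03):
  for z in (.05,.094):
    p=np.array([o+ex*x+ey*s*.008+np.array([0,0,z]) for s in(-1,1)]); q=proj(0,p,c); print(x,z,((q-[170,60]+.5)*3-.5).round(0).tolist())
E
python3 -c "
import cv2
im=cv2.imread('pics/w3.png'); cv2.imwrite('pics/w3d.png',cv2.resize(im[180:320,210:350],None,fx=4,fy=4,interpolation=cv2.INTER_CUBIC))"
```

```text
-0.03 0.05 [[283.0, 404.0], [362.0, 404.0]]
-0.03 0.094 [[271.0, 474.0], [370.0, 474.0]]
0.03 0.05 [[287.0, 667.0], [359.0, 667.0]]
0.03 0.094 [[277.0, 792.0], [366.0, 792.0]]
```

View pics/w3d.png

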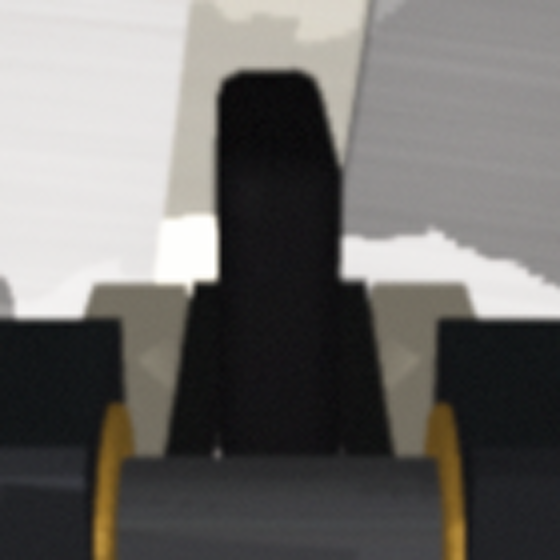

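carry_out:
  moves:
    - [-30,2,-10,0,0,-0.03,0]
    - [-58,3,-30,0,0,-0.03,0]
    - [-58,3,-38,0,0,-0.03,0]
    - [-58,3,-38,0,0,-0.03,0]
    - [-58,3,-38,0,0,-0.03,0]

```text
time_s: 5.25
tcp_pos: [0.5268, 0.0416, 0.2836]
eef_rot: [4.9, 89.9, 9.5]
contact_force: [1.1, 0.3, -0.7]
gripper_width: 0.0153
```

Run:
```python
from h import *
import pickle
st(); c=cam("wrist"); im=r.capture("wrist");st(); cv2.imwrite("pics/w4.png",im)
im=r.capture("wrist");st();st()
```

```text
t 5.25 tcp [526.8  41.6 283.6] x [ 0.002  0.    -1.   ] yaw_y 94.65 F [ 1.1  0.3 -0.7] M [ 0.03 -0.11  0.02] w 15.3 j6 [  25.8    3.8   -9.4    0.   -76.6 -111.2]
t 5.3 tcp [527.2  41.7 283.6] x [ 0.002  0.    -1.   ] yaw_y 94.63 F [ 0.6 -0.3 -0.2] M [-0.02 -0.02 -0.03] w 15.2 j6 [  25.8    3.9   -9.4    0.   -76.6 -111.2]
t 5.35 tcp [527.3  41.8 283.4] x [ 0.001  0.    -1.   ] yaw_y 94.63 F [-0.  -0.2 -1.2] M [ 0.   -0.06  0.05] w 15.4 j6 [  25.8    3.9   -9.4    0.   -76.6 -111.2]
t 5.35 tcp [527.3  41.8 283.4] x [ 0.001  0.    -1.   ] yaw_y 94.63 F [-0.  -0.2 -1.2] M [ 0.   -0.06  0.05] w 15.4 j6 [  25.8    3.9   -9.4    0.   -76.6 -111.2]
```

carry_out:
  moves:
    - [0,0,-8,0,0,0,0]
    - [0,0,-12,0,0,0,0]
    - [0,0,-14,0,0,0,0]
    - [0,0,-16,0,0,0,0]
    - [0,0,-17,0,0,0,0]

```text
time_s: 5.85
tcp_pos: [0.5272, 0.0421, 0.2658]
eef_rot: [15.7, 89.9, 20.4]
contact_force: [-0.5, 1.1, -0.8]
gripper_width: 0.0154
```

carry_out:
  moves:
    - [0,0,-1,0,0,0,0]
    - [0,0,-1,0,0,0,0]
    - [0,0,-1,0,0,0,0]

```text
time_s: 6.15
tcp_pos: [0.5264, 0.0419, 0.264]
eef_rot: [178.0, 90.0, -177.4]
contact_force: [0.0, 0.8, -2.3]
gripper_width: 0.0154
```

carry_out:
  moves:
    - [0,0,-2,0,0,0,0]
    - [0,0,-4,0,0,0,0]
    - [0,0,-5,0,0,0,0]
    - [0,0,-5,0,0,0,0]

```text
time_s: 6.55
tcp_pos: [0.5265, 0.0419, 0.2592]
eef_rot: [-178.1, 90.0, -173.5]
contact_force: [0.1, 0.7, -1.2]
gripper_width: 0.0153
```

Run:
```python
from h import *
st()
```

```text
t 6.55 tcp [526.5  41.9 259.2] x [-0. -0. -1.] yaw_y 94.63 F [ 0.1  0.7 -1.2] M [ 0.53 -0.01  0.02] w 15.3 j6 [  25.8    4.5  -11.8   -0.   -73.7 -111.2]
```

carry_out:
  moves:
    - [0,0,0,0,0,0.1,0]
    - [0,0,0,0,0,0.2,0]
    - [0,0,0,0,0,0.3,0]
    - [0,0,0,0,0,0.4,0]
    - [0,0,0,0,0,0.5,0]

```text
time_s: 7.05
tcp_pos: [0.5259, 0.0416, 0.2592]
eef_rot: [164.5, 89.9, -162.0]
contact_force: [-1.2, 0.2, -0.5]
gripper_width: 0.0155
```

Run:
```python
from h import *
st()
```

```text
t 7.05 tcp [525.9  41.6 259.2] x [-0.001 -0.    -1.   ] yaw_y 123.5 F [-1.2  0.2 -0.5] M [ 0.19  0.65 -0.12] w 15.5 j6 [ 25.8   4.5 -11.8  -0.  -73.8 -82.3]
```

carry_out:
  moves:
    - [0,0,0,0,0,0.1,0]
    - [0,0,0,0,0,0.2,0]
    - [0,0,0,0,0,0.3,0]
    - [0,0,0,0,0,0.4,0]
    - [0,0,0,0,0,0.5,0]

```text
time_s: 7.55
tcp_pos: [0.5258, 0.041, 0.2592]
eef_rot: [157.5, 89.9, -140.4]
contact_force: [-1.2, -0.2, -0.1]
gripper_width: 0.0154
```

carry_out:
  moves:
    - [0,0,0,0,0,0.1,0]
    - [0,0,0,0,0,0.2,0]
    - [0,0,0,0,0,0.3,0]
    - [0,0,0,0,0,0.4,0]
    - [0,0,0,0,0,0.48,0]

```text
time_s: 8.05
tcp_pos: [0.5259, 0.0406, 0.2593]
eef_rot: [143.5, 89.9, -126.9]
contact_force: [-0.5, -3.0, -0.7]
gripper_width: 0.0157
```

Run:
```python
from h import *
st()
```

```text
t 8.05 tcp [525.9  40.6 259.3] x [-0.002 -0.002 -1.   ] yaw_y 179.63 F [-0.5 -3.  -0.7] M [-1.22  0.34 -0.08] w 15.7 j6 [ 25.8   4.5 -11.8   0.1 -73.8 -26.2]
```

carry_out:
  moves:
    - [0,0,0,0,0,0.04,0]
    - [0,0,0,0,0,0.08,0]
    - [0,0,0,0,0,0.08,0]

```text
time_s: 8.35
tcp_pos: [0.5261, 0.0408, 0.2593]
eef_rot: [140.0, 89.9, -126.0]
contact_force: [-0.8, -1.7, -1.5]
gripper_width: 0.0157
```

Run:
```python
from h import *
st()
```

```text
t 8.35 tcp [526.1  40.8 259.3] x [-0.001 -0.002 -1.   ] yaw_y -175.98 F [-0.8 -1.7 -1.5] M [-1.05  0.38 -0.09] w 15.7 j6 [ 25.8   4.5 -11.8   0.1 -73.8 -21.8]
```

carry_out:
  moves:
    - [0,0,0,0,0,0.04,0]
    - [0,0,0,0,0,0.07,0]
    - [0,0,0,0,0,0.07,0]

```text
time_s: 8.65
tcp_pos: [0.5262, 0.0413, 0.2593]
eef_rot: [122.1, 89.9, -139.9]
contact_force: [-0.5, -2.4, -2.0]
gripper_width: 0.0154
```

Run:
```python
from h import *
st()
```

```text
t 8.65 tcp [526.2  41.3 259.3] x [-0.001 -0.001 -1.   ] yaw_y -172.02 F [-0.5 -2.4 -2. ] M [-1.47  0.5  -0.57] w 15.4 j6 [ 25.8   4.5 -11.8   0.  -73.8 -17.8]
```

carry_out:
  moves:
    - [0,0,0,0,0,-0.06,0]
    - [0,0,0,0,0,-0.12,0]
    - [0,0,15,0,0,-0.12,0]
    - [0,0,45,0,0,-0.12,0]
    - [-15,-20,45,0,0,-0.24,0]

```text
time_s: 9.15
tcp_pos: [0.5148, 0.0236, 0.3078]
eef_rot: [-70.6, 89.6, 13.6]
contact_force: [0.2, -0.9, -1.6]
gripper_width: 0.0156
```

carry_out:
  moves:
    - [-15,-22,0,0,0,-0.12,0]
    - [-30,-44,0,0,0,-0.24,0]
    - [-45,-66,0,0,0,-0.36,0]
    - [-60,-88,0,0,0,-0.48,0]
    - [-77,-113,0,0,0,-0.6,0]

```text
time_s: 9.65
tcp_pos: [0.4346, -0.0913, 0.3047]
eef_rot: [-21.5, 89.9, 28.1]
contact_force: [-0.4, -1.6, -0.8]
gripper_width: 0.0155
```

carry_out:
  moves:
    - [0,0,-30,0,0,-0.1,0]
    - [0,0,-70,0,0,-0.2,0]
    - [0,0,-100,0,0,-0.31,0]
    - [0,0,-130,0,0,-0.31,0]
    - [0,0,-130,0,0,-0.31,0]

```text
time_s: 10.15
tcp_pos: [0.4323, -0.091, 0.1713]
eef_rot: [146.0, 89.7, 178.0]
contact_force: [0.3, 1.2, -0.5]
gripper_width: 0.0157
```

Run:
```python
from h import *
st(); cv2.imwrite("pics/t2.png",r.capture("top")); cv2.imwrite("pics/s2.png",r.capture("scene")); st()
```

```text
t 10.15 tcp [432.3 -91.  171.3] x [-0.006  0.    -1.   ] yaw_y 122.07 F [ 0.3  1.2 -0.5] M [-0.02  0.06  0.05] w 15.7 j6 [ 13.8  -0.7 -29.   -0.1 -62.  -71.6]
t 10.25 tcp [435.2 -91.1 175.3] x [ 0. -0. -1.] yaw_y 122.16 F [ 0.2 -0.5  0.3] M [-0.01 -0.06  0.02] w 15.0 j6 [ 13.8  -0.9 -28.7   0.  -62.2 -71.6]
```

carry_out:
  moves:
    - [-1,-1,-25,0,0,0,0]
    - [-1,-1,-40,0,0,0,0]
    - [-1,-1,-55,0,0,0,0]
    - [-1,-1,-70,0,0,0,0]
    - [-1,-1,-82,0,0,0,0]

```text
time_s: 10.75
tcp_pos: [0.4356, -0.0917, 0.0939]
eef_rot: [-24.0, 89.8, 8.1]
contact_force: [-0.4, -0.1, -0.1]
gripper_width: 0.0158
```

carry_out:
  moves:
    - [0,0,-3,0,0,0,0]
    - [0,0,-5,0,0,0,0]
    - [0,0,-5,0,0,0,0]

```text
time_s: 11.05
tcp_pos: [0.4346, -0.092, 0.0885]
eef_rot: [-25.4, 89.9, 6.8]
contact_force: [0.4, 0.3, -0.7]
gripper_width: 0.0154
```

Run:
```python
from h import *
st()
```

```text
t 11.05 tcp [434.6 -92.   88.5] x [ 0.002  0.    -1.   ] yaw_y 122.15 F [ 0.4  0.3 -0.7] M [ 0.03  0.06 -0.01] w 15.4 j6 [ 13.6   4.5 -36.    0.  -49.4 -71.5]
```

carry_out:
  moves:
    - [0,0,-2,0,0,0,0]
    - [0,0,-2,0,0,0,40]
    - [0,0,-2,0,0,0,40]
    - [0,0,-2,0,0,0,40]
    - [0,0,-2,0,0,0,40]

```text
time_s: 11.55
tcp_pos: [0.4335, -0.0922, 0.0855]
eef_rot: [136.6, 90.0, 168.8]
contact_force: [0.6, -0.4, 0.4]
gripper_width: 0.0342
```

carry_out:
  moves:
    - [0,0,0,0,0,0,40]
    - [0,0,30,0,0,0,40]
    - [0,0,75,0,0,0,40]
    - [0,0,120,0,0,0,40]
    - [0,0,165,0,0,-0.1,40]

```text
time_s: 12.05
tcp_pos: [0.4331, -0.0923, 0.2523]
eef_rot: [-167.3, 90.0, -140.9]
contact_force: [1.4, -0.1, 0.1]
gripper_width: 0.0354
```

carry_out:
  moves:
    - [19,43,15,0,0,-0.1,40]
    - [38,86,15,0,0,-0.2,40]
    - [57,129,15,0,0,-0.3,40]
    - [76,172,15,0,0,-0.4,40]
    - [95,213,15,0,0,-0.485,40]

```text
time_s: 12.55
tcp_pos: [0.5289, 0.1228, 0.2656]
eef_rot: [43.7, 90.0, 42.1]
contact_force: [0.8, -1.5, 0.6]
gripper_width: 0.0351
```

carry_out:
  moves:
    - [0,0,0,0,0,0,40]
    - [0,0,0,0,0,0,40]

```text
time_s: 12.75
tcp_pos: [0.5285, 0.1216, 0.2646]
eef_rot: [-148.2, 89.9, -149.5]
contact_force: [-0.2, -0.8, 0.2]
gripper_width: 0.0355
```

Run:
```python
from h import *
st(); cv2.imwrite("pics/s3.png",r.capture("scene")[130:280,190:360].repeat(4,0).repeat(4,1))
```

```text
t 12.75 tcp [528.5 121.6 264.6] x [-0.002 -0.001 -1.   ] yaw_y 88.73 F [-0.2 -0.8  0.2] M [-0.1   0.05  0.05] w 35.5 j6 [  33.7    5.8   -9.6   -0.   -74.7 -124.9]
```

View pics/s3.png

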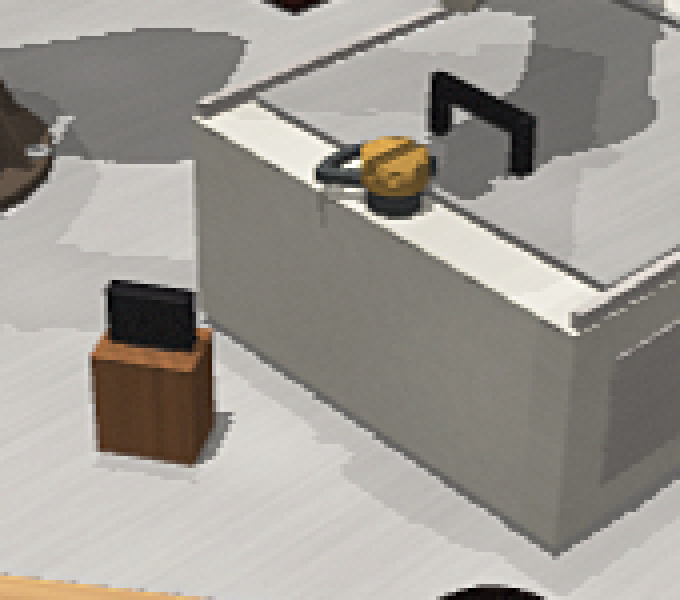

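Run:
```python
from h import *
st(); print(proj("scene",[[.5285,.1216,.2646],[.529,.122,.228],[.529,.122,.264],[.527,.042,.213],[.434,-.091,.124]]))
```

```text
t 12.8 tcp [528.2 120.8 264.9] x [-0.001 -0.001 -1.   ] yaw_y 88.69 F [-0.7 -0.  -1.7] M [-0.02  0.02 -0.06] w 35.1 j6 [  33.6    5.8   -9.7   -0.   -74.7 -124.9]
[[310.04936748 140.5626873 ]
 [309.53243297 153.0460751 ]
 [310.28090731 140.78673951]
 [287.87568907 167.78187636]
 [226.40459233 201.56949182]]
```

carry_out:
  moves:
    - [0,0,-30,0,0,0,40]
    - [0,0,-50,0,0,0,40]
    - [0,0,-63,0,0,0,40]
    - [0,0,-63,0,0,0,0]
    - [0,0,-63,0,0,0,0]
  squeeze: 25

```text
time_s: 13.3
tcp_pos: [0.5289, 0.1203, 0.2034]
eef_rot: [2.2, 89.9, 0.8]
contact_force: [0.9, 0.1, 1.1]
gripper_width: 0.0244
```

carry_out:
  moves:
    - [0,0,0,0,0,0,0]
    - [0,0,0,0,0,0,0]
    - [0,0,0,0,0,0,0]
    - [0,0,0,0,0,0,0]

```text
time_s: 13.7
tcp_pos: [0.5287, 0.1209, 0.2028]
eef_rot: [29.9, 90.0, 28.5]
contact_force: [0.5, -0.2, -0.2]
gripper_width: 0.0006
```

Run:
```python
from h import *
st(); cv2.imwrite("pics/s4.png",r.capture("scene")[80:230,230:400].repeat(4,0).repeat(4,1))
```

```text
t 13.7 tcp [528.7 120.9 202.8] x [ 0.001  0.    -1.   ] yaw_y 88.62 F [ 0.5 -0.2 -0.2] M [-0.04  0.05 -0.02] w 0.6 j6 [  33.6    7.7  -15.5    0.   -66.7 -125. ]
```

View pics/s4.png

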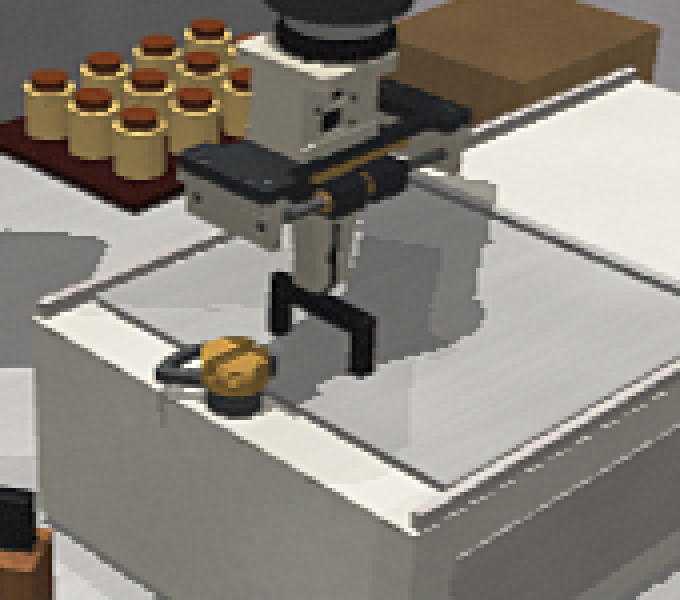

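carry_out:
  moves:
    - [0,0,20,0,0,0,40]
    - [0,0,20,0,0,0,40]
    - [0,0,20,0,0,0,40]
    - [0,0,20,0,0,0,40]
    - [0,0,20,0,0,0,40]

```text
time_s: 14.25
tcp_pos: [0.5283, 0.1207, 0.2219]
eef_rot: [-155.2, 89.9, -156.6]
contact_force: [0.5, -0.3, -0.9]
gripper_width: 0.0328
```

carry_out:
  moves:
    - [0,0,-10,0,0,0,40]
    - [0,0,-20,0,0,0,40]
    - [0,0,-26,0,0,0,40]
    - [0,0,-30,0,0,0,40]
    - [0,0,-30,0,0,0,40]

```text
time_s: 14.75
tcp_pos: [0.5282, 0.1207, 0.1916]
eef_rot: [-148.0, 89.9, -149.4]
contact_force: [0.5, 0.3, -0.8]
gripper_width: 0.0351
```

carry_out:
  moves:
    - [0,0,0,0,0,0,0]
    - [0,0,0,0,0,0,0]
    - [0,0,0,0,0,0,0]
    - [0,0,0,0,0,0,0]
    - [0,0,0,0,0,0,0]

```text
time_s: 15.25
tcp_pos: [0.5287, 0.1208, 0.1928]
eef_rot: [15.9, 90.0, 14.5]
contact_force: [-1.0, -0.8, 1.6]
gripper_width: 0.0111
```

Run:
```python
from h import *
st(); print(proj("scene",[.5287,.1209,.2028])*1-[230,80]); im=r.capture("scene")[80:230,230:400]; im2=r.capture("top")[150:290,150:320]; cv2.imwrite("pics/s5.png",np.hstack([cv2.resize(im,None,fx=2.3,fy=2.3),cv2.resize(im2,(390,345))]))
```

```text
t 15.25 tcp [528.7 120.8 192.8] x [ 0.  0. -1.] yaw_y 88.61 F [-1.  -0.8  1.6] M [-0.12  0.02 -0.02] w 11.1 j6 [  33.6    8.2  -16.4    0.   -65.4 -125. ]
[[78.66660033 81.48353839]]
```

View pics/s5.png

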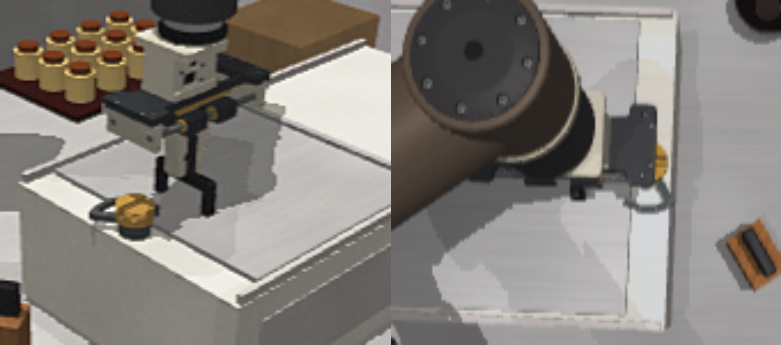

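carry_out:
  moves:
    - [0,10,0,0,0,0,0]
    - [1,30,0,0,0,0,0]
    - [1,55,0,0,0,0,0]
    - [2,85,0,0,0,0,0]
    - [3,115,0,0,0,0,0]

```text
time_s: 15.85
tcp_pos: [0.5323, 0.2359, 0.1928]
eef_rot: [-47.2, 89.9, -48.6]
contact_force: [5.7, -4.0, -0.9]
gripper_width: 0.0114
```

carry_out:
  moves:
    - [1,30,0,0,0,0,0]
    - [1,60,0,0,0,0,0]
    - [2,90,0,0,0,0,0]
    - [3,120,0,0,0,0,0]
    - [4,150,0,0,0,0,0]

```text
time_s: 16.35
tcp_pos: [0.537, 0.3861, 0.1928]
eef_rot: [-32.3, 89.9, -33.7]
contact_force: [7.6, -5.0, 0.0]
gripper_width: 0.0114
```

carry_out:
  moves:
    - [0,15,0,0,0,0,0]
    - [0,30,0,0,0,0,0]
    - [1,40,0,0,0,0,0]
    - [1,45,0,0,0,0,0]
    - [1,45,0,0,0,0,0]

```text
time_s: 16.85
tcp_pos: [0.5384, 0.4302, 0.1928]
eef_rot: [-37.5, 89.8, -38.9]
contact_force: [7.8, -3.0, 0.6]
gripper_width: 0.0112
```

Run:
```python
from h import *
st(); im=r.capture("scene"); im2=r.capture("top"); cv2.imwrite("pics/s6.png",np.hstack([cv2.resize(im[50:260,200:480],None,fx=1.4,fy=1.4),cv2.resize(im2[130:340,0:280],None,fx=1.4,fy=1.4)]))
```

```text
t 16.85 tcp [538.4 430.2 192.8] x [ 0.002 -0.002 -1.   ] yaw_y 88.61 F [ 7.8 -3.   0.6] M [-1.4  -2.62 -0.1 ] w 11.2 j6 [  54.9   21.9    2.3    0.2  -70.4 -146.4]
```

View pics/s6.png

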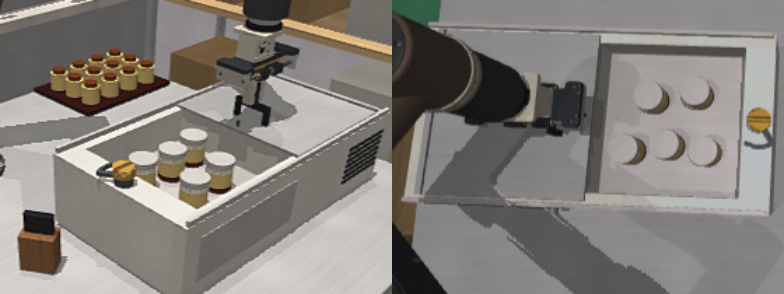

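carry_out:
  moves:
    - [1,3,0,0,0,0,0]
    - [1,5,0,0,0,0,0]
    - [1,5,0,0,0,0,0]

```text
time_s: 17.25
tcp_pos: [0.5383, 0.4302, 0.1928]
eef_rot: [-94.0, 89.5, -95.5]
contact_force: [3.0, -16.8, 6.7]
gripper_width: 0.0113
```

carry_out:
  moves:
    - [1,-4,0,0,0,0,50]
    - [1,-4,0,0,0,0,50]
    - [1,-4,0,0,0,0,50]
    - [1,-4,0,0,0,0,50]
    - [1,-4,40,0,0,0,50]

```text
time_s: 17.75
tcp_pos: [0.5358, 0.4305, 0.2266]
eef_rot: [-137.0, 89.4, -138.4]
contact_force: [0.1, 0.5, -0.4]
gripper_width: 0.0428
```

carry_out:
  moves:
    - [10,-30,35,0,0,0,100]
    - [20,-70,70,0,0,0,100]
    - [35,-110,110,0,0,0,100]
    - [50,-150,140,0,0,0,100]
    - [70,-190,150,0,0,0,100]

```text
time_s: 18.25
tcp_pos: [0.6052, 0.2498, 0.3832]
eef_rot: [34.4, 89.7, 33.1]
contact_force: [0.9, 0.6, -0.0]
gripper_width: 0.0782
```

carry_out:
  moves:
    - [0,0,0,0,0,0,100]
    - [0,0,0,0,0,0,100]

```text
time_s: 18.45
tcp_pos: [0.6052, 0.2494, 0.3799]
eef_rot: [62.0, 89.9, 60.5]
contact_force: [-0.6, 0.8, 0.2]
gripper_width: 0.087
```

Run:
```python
from h import *
import pickle
st(); c=cam("wrist"); im=r.capture("wrist");cv2.imwrite("pics/w5.png",im);  pickle.dump(c,open("w5.pkl","wb"))
for n,x,y in [("A",649,96),("B",695,91),("C",627,150),("D",667,143),("E",704,151)]:
    p=ray("top",(x-392)/1.4,130+y/1.4,.165); print(n,(p*1e3).round(0),proj(0,p,c).round(0))
```

```text
t 18.45 tcp [605.2 249.4 379.9] x [ 0.001  0.001 -1.   ] yaw_y 88.51 F [-0.6  0.8  0.2] M [0.06 0.04 0.03] w 87.0 j6 [  39.4   15.6   17.    -0.   -91.3 -130.9]
A [581. 263. 165.] [[289. 154.]]
B [591. 171. 165.] [[214. 165.]]
C [472. 301. 165.] [[321.  55.]]
D [486. 223. 165.] [[252.  71.]]
E [471. 149. 165.] [[185.  58.]]
```

View pics/w5.png

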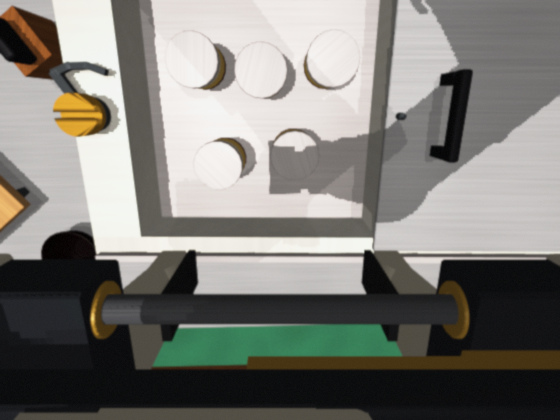

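```bash
cat >> h.py <<'E'
def lids(n,im,c,z,ref,dmax=.045,rl=.03):
    """Hough circles at height z near reference xy points; returns nearest per ref"""
    g=cv2.GaussianBlur(cv2.cvtColor(cv2.resize(im,None,fx=3,fy=3,interpolation=cv2.INTER_CUBIC),cv2.COLOR_BGR2GRAY),(0,0),2)
    h=(-c[1].T@c[2])[2]-z; rp=rl*c[0][0,0]/h*3
    q=cv2.HoughCircles(g,cv2.HOUGH_GRADIENT_ALT,1.5,20,param1=60,param2=.6,minRadius=int(rp*.88),maxRadius=int(rp*1.15))
    out=[]
    if q is None: return out
    for u,v,rad in q.reshape(-1,q.shape[-1])[:,:3]:
        p=ray(n,(u+.5)/3-.5,(v+.5)/3-.5,z,c)[:2]; d=[np.linalg.norm(p-np.array(x)) for x in ref]
        if min(d)<dmax: out.append((int(np.argmin(d)),(p*1e3).round(1).tolist(),round(float(rad)/3,1)))
    return sorted(out)
E
python3 - <<'E'
from h import *
import pickle; c=pickle.load(open("w5.pkl","rb")); im=cv2.imread("pics/w5.png")
N="EDCBA"
H=[ray(0,u,v,.165,c) for u,v in [(193,59),(261,70),(332,60),(219,164),(295,154)]]
for n,h in zip(N,H): print(n,(h*1e3).round(0))
print(lids(0,im,c,.165,[h[:2] for h in H]))
ct=cam("top"); it=r.capture("top"); cv2.imwrite("pics/t3.png",it); print(lids(0,it,ct,.165,[h[:2] for h in H]))
S=[ray(0,u,v,.05,ct)*1e3 for u,v in [(333.2,178.5),(371.7,150.6),(453.6,252.7),(415.8,282.7)]]
print(np.round(S,0),np.mean(S,0).round(1),[np.linalg.norm(S[i]-S[i-1]).round(0) for i in range(4)],[np.degrees(np.arctan2(*(S[i]-S[j])[1::-1])).round(1) for i,j in((0,3),(1,2),(0,1),(3,2))])
E
```

```text
E [472. 158. 165.]
D [485. 233. 165.]
C [477. 313. 165.]
B [590. 178. 165.]
A [581. 271. 165.]
[(0, [472.6, 154.9], 26.9), (1, [484.5, 232.0], 26.6), (2, [475.8, 314.0], 27.0), (3, [591.2, 175.8], 23.9)]
[(0, [475.5, 153.8], 10.9), (1, [482.1, 215.0], 10.4), (2, [474.7, 296.6], 10.8), (3, [594.9, 173.2], 10.3)]
[[ 668. -171.   50.]
 [ 758. -293.   50.]
 [ 440. -528.   50.]
 [ 350. -411.   50.]] [ 553.9 -350.7   50. ] [np.float64(398.0), np.float64(152.0), np.float64(396.0), np.float64(148.0)] [np.float64(37.1), np.float64(36.4), np.float64(126.5), np.float64(127.3)]
```

Run:
```python
from h import *
import pickle; c=pickle.load(open("w5.pkl","rb")); print((-c[1].T@c[2]).round(4))
f=lambda u,v,z:(ray(0,u,v,z,c)*1e3).round(1)
a,b=f(80,115,.213),f(457,115,.228); print("lock",a,"bar",b,np.linalg.norm((a-b)[:2]))
print("corner inner rim",f(140,237,.175),"floor corners", f(160,218,.095),"bar ends",f(467,73,.228),f(452,158,.228))
print("cover edge",f(375,237,.180))
ct=cam("top"); print("top cam",(-ct[1].T@ct[2]).round(3))
```

```text
[0.5227 0.2524 0.57  ]
lock [527.8  47.3 213. ] bar [537.6 428.5 228. ] 381.3259498119686
corner inner rim [679.5  71.1 175. ] floor corners [681.4  69.1  95. ] bar ends [499.1 432.9 228. ] [580.2 429.  228. ]
cover edge [685.7 369.4 180. ]
top cam [ 0.384 -0.032  1.209]
```

carry_out:
  moves:
    - [-13,-9,-10,0,0,0.14,90]
    - [-26,-18,-20,0,0,0.28,90]
    - [-39,-27,-30,0,0,0.42,90]
    - [-52,-36,-40,0,0,0.56,90]
    - [-65,-45,-50,0,0,0.7,90]
  squeeze: 20

```text
time_s: 19.05
tcp_pos: [0.5384, 0.2059, 0.3281]
eef_rot: [169.8, 89.9, -151.0]
contact_force: [0.4, -1.0, 0.7]
gripper_width: 0.0792
```

carry_out:
  moves:
    - [-13,-9,-7,0,0,0.14,90]
    - [-26,-18,-14,0,0,0.28,90]
    - [-39,-27,-21,0,0,0.42,90]
    - [-52,-39,-28,0,0,0.56,90]
    - [-68,-50,-35,0,0,0.7,90]

```text
time_s: 19.55
tcp_pos: [0.4706, 0.1556, 0.2933]
eef_rot: [133.2, 89.9, -147.5]
contact_force: [0.2, 0.4, -0.1]
gripper_width: 0.0793
```

carry_out:
  moves:
    - [0,0,0,0,0,0.1,90]
    - [0,0,0,0,0,0.165,90]
    - [0,0,0,0,0,0.165,90]

```text
time_s: 19.85
tcp_pos: [0.4711, 0.1559, 0.294]
eef_rot: [117.5, 90.0, -154.1]
contact_force: [-0.1, -0.0, -1.1]
gripper_width: 0.0786
```

```bash
cat >> h.py <<'E'
REF=dict(E=(.472,.154),D=(.485,.232),C=(.476,.314),B=(.590,.176),A=(.581,.271))
def look(keys="EDCBA",z=.165,save=None,dmax=.06):
    s=st(); c=cam("wrist"); im=r.capture("wrist"); 
    if save: cv2.imwrite(save,im)
    for i,p,rad in lids(0,im,c,z,[REF[k] for k in keys],dmax): print(keys[i],p,rad)
    return im,c
E
python3 - <<'E'
from h import *
im,c=look(save="pics/w6.png"); print({k:proj(0,[*v,.165],c)[0].round(0).tolist() for k,v in REF.items()})
print('r',.03*333/((-c[1].T@c[2])[2]-.165))
E
```

```text
t 19.85 tcp [471.1 155.9 294. ] x [-0.001 -0.    -1.   ] yaw_y 178.44 F [-0.1 -0.  -1.1] M [ 0.03  0.08 -0.03] w 78.6 j6 [ 41.    0.4 -11.7  -0.  -77.9 -42.6]
E [473.4, 152.5] 32.6
D [487.7, 236.9] 30.2
B [592.9, 175.5] 28.9
{'E': [277.0, 188.0], 'D': [267.0, 260.0], 'C': [278.0, 326.0], 'B': [161.0, 212.0], 'A': [181.0, 295.0]}
r 31.30248100185503
```

View pics/w6.png

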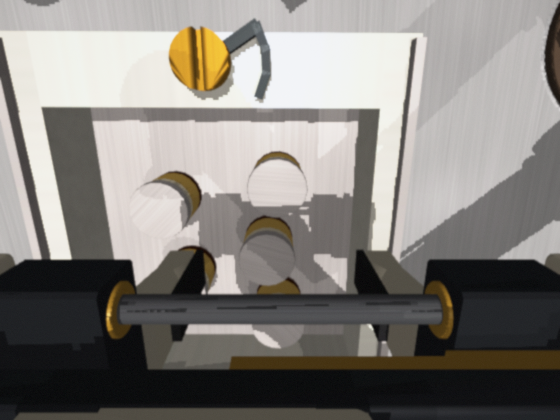

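carry_out:
  moves:
    - [1,-3,-40,0,0,0,90]
    - [2,-3,-80,0,0,0,90]
    - [2,-3,-110,0,0,0,90]
    - [2,-3,-135,0,0,0,90]
    - [2,-3,-150,0,0,0,90]

```text
time_s: 20.4
tcp_pos: [0.4725, 0.1518, 0.1419]
eef_rot: [124.7, 89.8, -147.2]
contact_force: [0.1, -0.2, -0.5]
gripper_width: 0.0793
```

carry_out:
  moves:
    - [0,0,-10,0,0,0,90]
    - [0,0,-20,0,0,0,90]
    - [0,0,-26,0,0,0,90]
    - [0,0,-26,0,0,0,0]
    - [0,0,-26,0,0,0,0]

```text
time_s: 20.9
tcp_pos: [0.4741, 0.1522, 0.119]
eef_rot: [-64.3, 90.0, 23.9]
contact_force: [1.3, 0.7, 0.9]
gripper_width: 0.0679
```

carry_out:
  moves:
    - [0,0,0,0,0,0,0]
    - [0,0,0,0,0,0,0]
    - [0,0,0,0,0,0,0]

```text
time_s: 21.2
tcp_pos: [0.4741, 0.1522, 0.1191]
eef_rot: [-53.1, 89.9, 35.2]
contact_force: [-0.6, 0.2, 3.2]
gripper_width: 0.0593
```

Run:
```python
from h import *
st()
```

```text
t 21.2 tcp [474.1 152.2 119.1] x [ 0.001  0.001 -1.   ] yaw_y 178.28 F [-0.6  0.2  3.2] M [0.09 0.41 0.01] w 59.3 j6 [ 40.5   7.6 -27.5   0.  -54.8 -42.2]
```

carry_out:
  moves:
    - [0,0,20,0,0,0,0]
    - [0,0,60,0,0,0,0]
    - [0,0,100,0,0,0,0]
    - [0,0,135,0,0,0,0]
    - [0,-20,150,0,0,-0.05,0]

```text
time_s: 21.7
tcp_pos: [0.475, 0.1334, 0.2718]
eef_rot: [-54.0, 89.7, 31.4]
contact_force: [0.7, -0.0, -2.8]
gripper_width: 0.0595
```

carry_out:
  moves:
    - [-2,-45,0,0,0,-0.08,0]
    - [-4,-90,0,0,0,-0.16,0]
    - [-6,-135,0,0,0,-0.24,0]
    - [-8,-180,0,0,0,-0.32,0]
    - [-10,-225,0,0,0,-0.4,0]

```text
time_s: 22.2
tcp_pos: [0.4628, -0.0946, 0.2683]
eef_rot: [45.8, 90.0, 108.1]
contact_force: [1.3, -0.9, -0.8]
gripper_width: 0.0595
```

carry_out:
  moves:
    - [-2,-45,0,0,0,-0.09,0]
    - [-4,-90,0,0,0,-0.18,0]
    - [-6,-135,0,0,0,-0.27,0]
    - [-8,-180,0,0,0,-0.36,0]
    - [-10,-225,0,0,0,-0.45,0]

```text
time_s: 22.7
tcp_pos: [0.4529, -0.3196, 0.2681]
eef_rot: [85.8, 90.0, 122.3]
contact_force: [2.3, 0.2, -3.0]
gripper_width: 0.0592
```

carry_out:
  moves:
    - [-2,-45,0,0,0,0,0]
    - [-4,-90,0,0,0,0,0]
    - [-6,-111,-30,0,0,0,0]
    - [-6,-111,-70,0,0,0,0]
    - [-6,-111,-90,0,0,0,0]

```text
time_s: 23.2
tcp_pos: [0.4454, -0.4285, 0.1738]
eef_rot: [101.7, 89.7, 138.2]
contact_force: [-0.6, 0.9, -2.9]
gripper_width: 0.0592
```

Run:
```python
from h import *
st(); c=cam("wrist"); im=r.capture("wrist");cv2.imwrite("pics/w7.png",im); 
u=np.array([np.cos(np.radians(36.8)),np.sin(np.radians(36.8)),0]); v=np.array([-u[1],u[0],0]); o=np.array([.554,-.3505,.05])
for a in(-.2,.2):
  for b in(-.075,.075): print(a,b,proj(0,o+a*u+b*v,c)[0].round(0))
st(); cv2.imwrite("pics/t4.png",r.capture("top"))
```

```text
t 23.2 tcp [ 445.4 -428.5  173.8] x [-0.005  0.004 -1.   ] yaw_y 126.56 F [-0.6  0.9 -2.9] M [ 0.17  0.08 -0.03] w 59.2 j6 [-25.9  16.3  -8.3  -0.1 -65.7 -27.5]
-0.2 -0.075 [191. 122.]
-0.2 0.075 [355. 121.]
0.2 -0.075 [218. 447.]
0.2 0.075 [336. 446.]
t 23.25 tcp [ 444.5 -427.3  171.3] x [-0.007  0.006 -1.   ] yaw_y 126.58 F [-1.8  1.8 -6.4] M [ 0.48  0.39 -0.03] w 59.7 j6 [-25.8  16.4  -8.5  -0.1 -65.7 -27.5]
```

View pics/w7.png

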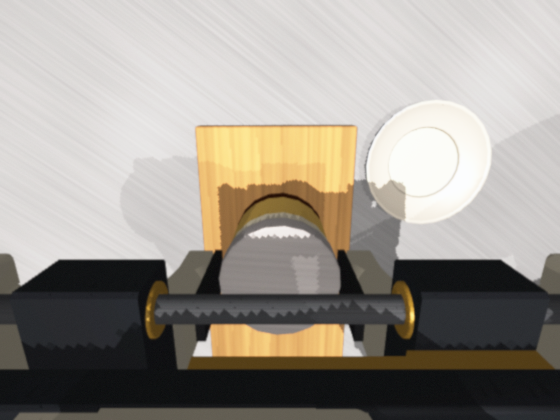

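carry_out:
  moves:
    - [1,3,-30,0,0,0,0]
    - [1,3,-60,0,0,0,0]
    - [1,3,-85,0,0,0,0]
    - [1,3,-97,0,0,0,0]
    - [1,3,-101,0,0,0,0]

```text
time_s: 23.8
tcp_pos: [0.4488, -0.4259, 0.0773]
eef_rot: [129.1, 90.0, 165.8]
contact_force: [-0.1, -0.7, -2.6]
gripper_width: 0.0592
```

carry_out:
  moves:
    - [0,0,-2,0,0,0,0]
    - [0,0,-4,0,0,0,0]
    - [0,0,-4,0,0,0,0]

```text
time_s: 24.1
tcp_pos: [0.4493, -0.4263, 0.0745]
eef_rot: [-67.2, 89.9, -30.5]
contact_force: [0.5, -0.2, -2.6]
gripper_width: 0.0595
```

Run:
```python
from h import *
st()
```

```text
t 24.1 tcp [ 449.3 -426.3   74.5] x [ 0.001 -0.001 -1.   ] yaw_y 126.72 F [ 0.5 -0.2 -2.6] M [0.03 0.04 0.04] w 59.5 j6 [-25.5  21.1 -15.6   0.  -53.3 -27.8]
```

carry_out:
  moves:
    - [0,0,-1,0,0,0,0]
    - [0,0,-2,0,0,0,0]
    - [0,0,-2,0,0,0,0]

```text
time_s: 24.4
tcp_pos: [0.4498, -0.4262, 0.0741]
eef_rot: [-66.0, 89.8, -29.2]
contact_force: [-1.3, 6.2, 10.9]
gripper_width: 0.0591
```

carry_out:
  moves:
    - [0,0,1,0,0,0,90]
    - [0,0,1,0,0,0,90]
    - [0,0,1,0,0,0,90]
    - [0,0,1,0,0,0,90]
    - [0,0,1,0,0,0,90]

```text
time_s: 24.9
tcp_pos: [0.4486, -0.4261, 0.0723]
eef_rot: [139.5, 90.0, 176.2]
contact_force: [0.5, 0.1, -0.3]
gripper_width: 0.0789
```

carry_out:
  moves:
    - [0,0,20,0,0,0,90]
    - [0,0,60,0,0,0,90]
    - [0,0,105,0,0,0,90]
    - [0,0,150,0,0,0,90]
    - [0,10,195,0,0,0,90]

```text
time_s: 25.4
tcp_pos: [0.4483, -0.4164, 0.269]
eef_rot: [153.6, 90.0, -169.7]
contact_force: [0.7, -0.4, 0.1]
gripper_width: 0.0789
```

carry_out:
  moves:
    - [3,45,5,0,0,0.06,90]
    - [6,90,10,0,0,0.13,90]
    - [9,135,15,0,0,0.2,90]
    - [12,180,20,0,0,0.26,90]
    - [14,225,25,0,0,0.32,90]

```text
time_s: 25.9
tcp_pos: [0.4625, -0.1894, 0.2927]
eef_rot: [-56.5, 90.0, -1.4]
contact_force: [1.6, 0.2, 0.5]
gripper_width: 0.079
```

carry_out:
  moves:
    - [3,45,0,0,0,0.06,90]
    - [6,90,0,0,0,0.12,90]
    - [9,135,0,0,0,0.18,90]
    - [12,180,0,0,0,0.24,90]
    - [14,225,0,0,0,0.3,90]

```text
time_s: 26.4
tcp_pos: [0.4765, 0.0358, 0.2927]
eef_rot: [-49.7, 90.0, 22.7]
contact_force: [1.9, -1.2, 0.0]
gripper_width: 0.0791
```

carry_out:
  moves:
    - [2,45,0,0,0,0.06,90]
    - [4,90,0,0,0,0.12,90]
    - [6,135,0,0,0,0.18,90]
    - [8,180,0,0,0,0.24,90]
    - [9,198,0,0,0,0.28,90]

```text
time_s: 26.9
tcp_pos: [0.4855, 0.2352, 0.2919]
eef_rot: [113.1, 90.0, -158.4]
contact_force: [0.6, 0.3, 0.2]
gripper_width: 0.079
```

carry_out:
  moves:
    - [0,0,0,0,0,0,90]
    - [0,0,0,0,0,0,90]

```text
time_s: 27.1
tcp_pos: [0.4855, 0.2318, 0.2921]
eef_rot: [141.2, 89.9, -130.5]
contact_force: [0.5, -0.4, 0.8]
gripper_width: 0.0787
```

Run:
```python
from h import *
look(save="pics/w8.png")
```

```text
t 27.1 tcp [485.5 231.8 292.1] x [-0.001 -0.001 -1.   ] yaw_y 178.28 F [ 0.5 -0.4  0.8] M [-0.09  0.09 -0.01] w 78.7 j6 [ 46.4   4.7  -7.3   0.  -78.  -48.1]
D [486.0, 232.0] 30.0
B [581.5, 173.9] 32.7
B [591.6, 175.4] 32.5
```

carry_out:
  moves:
    - [0,0,-40,0,0,0,90]
    - [0,0,-80,0,0,0,90]
    - [0,0,-120,0,0,0,90]
    - [0,0,-155,0,0,0,90]
    - [0,0,-173,0,0,0,90]

```text
time_s: 27.65
tcp_pos: [0.4845, 0.2294, 0.1168]
eef_rot: [127.7, 89.8, -144.1]
contact_force: [0.8, 0.3, -0.0]
gripper_width: 0.0792
```

carry_out:
  moves:
    - [0,0,0,0,0,0,0]
    - [0,0,0,0,0,0,0]
    - [0,0,0,0,0,0,0]
    - [0,0,0,0,0,0,0]
    - [0,0,0,0,0,0,0]

```text
time_s: 28.15
tcp_pos: [0.4868, 0.2322, 0.1212]
eef_rot: [-61.4, 89.8, 26.9]
contact_force: [0.2, -2.3, 6.8]
gripper_width: 0.0594
```

Run:
```python
from h import *
st()
```

```text
t 28.15 tcp [486.8 232.2 121.2] x [ 0.003  0.001 -1.   ] yaw_y 178.29 F [ 0.2 -2.3  6.8] M [-0.86 -0.03  0.02] w 59.4 j6 [ 46.4  11.3 -22.6   0.1 -55.9 -48.1]
```

carry_out:
  moves:
    - [0,0,20,0,0,0,0]
    - [0,0,60,0,0,0,0]
    - [0,0,100,0,0,0,0]
    - [0,0,135,0,0,0,0]
    - [0,-20,150,0,0,-0.05,0]

```text
time_s: 28.65
tcp_pos: [0.4868, 0.2139, 0.2731]
eef_rot: [-43.8, 89.7, 41.7]
contact_force: [-0.4, -0.3, -2.9]
gripper_width: 0.0592
```

carry_out:
  moves:
    - [1,-45,0,0,0,-0.07,0]
    - [2,-90,0,0,0,-0.14,0]
    - [3,-135,0,0,0,-0.21,0]
    - [4,-180,0,0,0,-0.28,0]
    - [5,-225,0,0,0,-0.35,0]

```text
time_s: 29.15
tcp_pos: [0.4899, -0.0144, 0.2696]
eef_rot: [19.9, 89.9, 85.1]
contact_force: [2.5, 0.4, -2.9]
gripper_width: 0.0592
```

carry_out:
  moves:
    - [1,-45,0,0,0,-0.07,0]
    - [2,-90,0,0,0,-0.14,0]
    - [3,-135,0,0,0,-0.21,0]
    - [4,-180,0,0,0,-0.28,0]
    - [5,-225,0,0,0,-0.35,0]

```text
time_s: 29.65
tcp_pos: [0.4952, -0.2394, 0.2695]
eef_rot: [24.4, 90.0, 69.5]
contact_force: [0.4, 0.7, -2.5]
gripper_width: 0.0592
```

carry_out:
  moves:
    - [2,-45,0,0,0,-0.05,0]
    - [4,-90,0,0,0,-0.1,0]
    - [5,-130,0,0,0,-0.15,0]
    - [6,-148,-20,0,0,-0.15,0]
    - [6,-148,-60,0,0,-0.15,0]

```text
time_s: 30.15
tcp_pos: [0.503, -0.3894, 0.2109]
eef_rot: [-66.0, 89.7, -29.4]
contact_force: [0.9, 1.1, -3.9]
gripper_width: 0.0595
```

carry_out:
  moves:
    - [0,0,-40,0,0,0,0]
    - [0,0,-80,0,0,0,0]
    - [0,0,-110,0,0,0,0]
    - [0,0,-128,0,0,0,0]
    - [0,0,-128,0,0,0,0]

```text
time_s: 30.65
tcp_pos: [0.5, -0.3848, 0.0785]
eef_rot: [112.3, 89.7, 149.0]
contact_force: [1.0, -0.7, -2.4]
gripper_width: 0.0593
```

Run:
```python
from h import *
st()
```

```text
t 30.65 tcp [ 500.  -384.8   78.5] x [-0.005  0.003 -1.   ] yaw_y 126.69 F [ 1.  -0.7 -2.4] M [-0.01  0.11 -0.01] w 59.3 j6 [-19.9  22.  -13.4  -0.1 -54.9 -33.3]
```

carry_out:
  moves:
    - [0,0,-2,0,0,0,0]
    - [0,0,-3,0,0,0,0]
    - [0,0,-4,0,0,0,0]
    - [0,0,-4,0,0,0,0]

```text
time_s: 31.05
tcp_pos: [0.502, -0.3861, 0.0782]
eef_rot: [-53.5, 89.9, -16.8]
contact_force: [-0.3, -0.3, -2.4]
gripper_width: 0.0597
```

carry_out:
  moves:
    - [0,0,-1,0,0,0,0]
    - [0,0,-2,0,0,0,0]
    - [0,0,-2,0,0,0,0]

```text
time_s: 31.35
tcp_pos: [0.5022, -0.386, 0.0761]
eef_rot: [-54.9, 89.9, -18.2]
contact_force: [-0.2, 1.7, 1.4]
gripper_width: 0.0594
```

carry_out:
  moves:
    - [0,0,0,0,0,0,90]
    - [0,0,0,0,0,0,90]
    - [0,0,0,0,0,0,90]
    - [0,0,0,0,0,0,90]
    - [0,0,15,0,0,0,90]

```text
time_s: 31.85
tcp_pos: [0.5004, -0.3853, 0.0886]
eef_rot: [115.3, 89.8, 152.0]
contact_force: [0.6, -0.3, -0.1]
gripper_width: 0.0789
```

carry_out:
  moves:
    - [0,0,40,0,0,0,90]
    - [0,0,80,0,0,0,90]
    - [0,0,120,0,0,0,90]
    - [0,0,160,0,0,0,90]
    - [0,10,200,0,0,0,90]

```text
time_s: 32.35
tcp_pos: [0.5013, -0.3765, 0.292]
eef_rot: [-177.1, 90.0, -140.5]
contact_force: [0.4, -0.7, -0.2]
gripper_width: 0.0786
```

carry_out:
  moves:
    - [-1,45,0,0,0,0.06,90]
    - [-3,90,0,0,0,0.12,90]
    - [-5,135,0,0,0,0.18,90]
    - [-7,180,0,0,0,0.24,90]
    - [-9,225,0,0,0,0.3,90]

```text
time_s: 32.85
tcp_pos: [0.4923, -0.1495, 0.2906]
eef_rot: [-55.6, 90.0, -1.5]
contact_force: [0.2, 0.8, 0.4]
gripper_width: 0.0791
```

carry_out:
  moves:
    - [-1,45,0,0,0,0.06,90]
    - [-3,90,0,0,0,0.12,90]
    - [-5,135,0,0,0,0.18,90]
    - [-7,180,0,0,0,0.24,90]
    - [-9,225,0,0,0,0.3,90]

```text
time_s: 33.35
tcp_pos: [0.4832, 0.0757, 0.2909]
eef_rot: [-45.2, 89.9, 26.0]
contact_force: [1.8, -0.0, -0.2]
gripper_width: 0.079
```

carry_out:
  moves:
    - [-1,48,0,0,0,0.06,90]
    - [-3,96,0,0,0,0.12,90]
    - [-5,144,0,0,0,0.18,90]
    - [-7,192,0,0,0,0.24,90]
    - [-8,240,0,0,0,0.3,90]

```text
time_s: 33.85
tcp_pos: [0.4752, 0.3159, 0.2908]
eef_rot: [-43.9, 90.0, 44.5]
contact_force: [1.3, -0.5, -0.1]
gripper_width: 0.0793
```

carry_out:
  moves:
    - [0,0,0,0,0,0,90]
    - [0,0,0,0,0,0,90]

```text
time_s: 34.05
tcp_pos: [0.4753, 0.315, 0.2897]
eef_rot: [145.2, 89.9, -126.4]
contact_force: [-0.2, 0.1, 0.4]
gripper_width: 0.0788
```

Run:
```python
from h import *
look(save="pics/w9.png")
```

```text
t 34.05 tcp [475.3 315.  289.7] x [-0.001 -0.001 -1.   ] yaw_y 178.38 F [-0.2  0.1  0.4] M [-0.1   0.15 -0.03] w 78.8 j6 [ 53.2   8.   -3.9   0.  -78.2 -54.8]
A [570.2, 264.7] 30.3
A [584.7, 268.4] 32.6
```

Run:
```python
from h import *
c=cam("wrist"); im=cv2.imread("pics/w9.png"); print(proj(0,[.476,.314,.165],c))
g0=cv2.cvtColor(im,cv2.COLOR_BGR2GRAY)
for p2 in(.5,.35,.2):
  for p1 in (60,30):
    g=cv2.GaussianBlur(cv2.resize(g0,None,fx=3,fy=3,interpolation=cv2.INTER_CUBIC),(0,0),2)
    q=cv2.HoughCircles(g,cv2.HOUGH_GRADIENT_ALT,1.5,20,param1=p1,param2=p2,minRadius=80,maxRadius=108)
    if q is None: continue
    print(p2,p1,[(round(u/3),round(v/3),round(rr/3),(ray(0,u/3,v/3,.165,c)*1e3).round(0)[:2].tolist()) for u,v,rr in q.reshape(-1,q.shape[-1])[:,:3] if v/3<260])
# ascii map around expected
s=cv2.resize(g0[140:250,200:360],(40,22),interpolation=cv2.INTER_AREA)
for row in s: print(' '.join(f'{x//10:2d}' for x in row))
```

```text
[[277.64145324 190.45036144]]
0.5 60 [(160, 146, 33, [584.0, 268.0]), (158, 48, 30, [575.0, 184.0]), (292, 222, 28, [463.0, 347.0]), (174, 142, 29, [571.0, 264.0])]
0.5 30 [(160, 146, 33, [584.0, 268.0]), (155, 49, 33, [578.0, 185.0]), (292, 222, 28, [463.0, 347.0])]
0.35 60 [(160, 146, 33, [584.0, 268.0]), (292, 222, 29, [463.0, 347.0]), (158, 48, 30, [575.0, 184.0]), (174, 142, 29, [571.0, 264.0])]
0.35 30 [(160, 146, 33, [584.0, 268.0]), (155, 49, 33, [578.0, 185.0]), (292, 222, 28, [463.0, 347.0])]
0.2 60 [(160, 146, 33, [584.0, 268.0]), (158, 48, 30, [575.0, 184.0]), (292, 222, 28, [463.0, 347.0]), (174, 142, 29, [571.0, 264.0])]
0.2 30 [(160, 146, 33, [584.0, 268.0]), (292, 222, 28, [463.0, 347.0])]
 7  7 21 22 22 22 22 22 22 22 22 22 22 22 22 22 22 22 22 22 22 22 22 22 22 22 22 22 22 22 22 22 22 22 22 22 21 22 21 11
 7  7 20 22 22 22 22 22 22 22 22 22 22 22 22 22 22 22 22 22 22 22 22 22 22 22 22 22 22 22 21 22 22 22 22 22 21 22 21 11
 7 10 20 22 22 22 22 22 22 22 22 22 22 22 22 22 22 22 22 22 22 22 22 22 22 22 22 22 22 22 21 22 22 22 22 22 21 22 21 11
 9 12 21 22 22 22 22 22 2
[... 1554 characters left out ...]
1 11 11 11 11 11 11 11 12 11 11 11 11 11 11 11 12 11 11 11 12 12 12 11 11 11 11 11 11 11 11 11  9  9
10 10 10 10 10 10 10 10 10 10 10 10 10 10 10 10 12 12 11 11 11 11 11 11 11 11 14 20 20 13 10 10 10 10 10 10 10 10  9  9
 8  9  9  9  9  9  9  9  9  8  8  9  9  9  9  9 12 13 11 11 11 11 11 11 11 11 11 14 20 13  9  9  9  9  9  9  9  9  9  9
 9  9  9  9  9  9  9  9  9  8  9  9  9  9  9  9 10 13 12 11 11 11 11 11 11 11 11 11 14 11  9  9  9  9  9  9  9  9  9  9
 9  9  9  9  9  9  9  9  8  8  9  9  9  9  9  9  8 10 12 13 12 12 11 11 11 11 11 11  9  9  9  9  9  9  9  9  9  9  9  9
 8  9  9  9  9  9  9  9  8  8  9  9  9  9  9  8  8  9  9 10 11 11 11 11 11 10  9  9  9  9  9  9  9  9  9  9  9  9  9  8
```

carry_out:
  moves:
    - [-12,29,-20,0,0,0,90]
    - [-12,29,-60,0,0,0,90]
    - [-12,29,-100,0,0,0,90]
    - [-12,29,-125,0,0,0,90]
    - [-12,29,-140,0,0,0,90]

```text
time_s: 34.6
tcp_pos: [0.4632, 0.3407, 0.1485]
eef_rot: [139.8, 89.9, -132.0]
contact_force: [0.5, 0.5, 0.3]
gripper_width: 0.0787
```

carry_out:
  moves:
    - [0,0,-10,0,0,0,90]
    - [0,0,-20,0,0,0,90]
    - [0,0,-24,0,0,0,90]

```text
time_s: 34.9
tcp_pos: [0.4639, 0.3424, 0.1262]
eef_rot: [37.9, 90.0, 126.1]
contact_force: [0.7, 0.5, -0.1]
gripper_width: 0.0785
```

Run:
```python
from h import *
st()
```

```text
t 34.9 tcp [463.9 342.4 126.2] x [-0.  0. -1.] yaw_y 178.23 F [ 0.7  0.5 -0.1] M [-0.01  0.11  0.03] w 78.5 j6 [ 55.9  14.5 -17.5  -0.  -58.  -57.6]
```

carry_out:
  moves:
    - [0,0,0,0,0,0,0]
    - [0,0,0,0,0,0,0]
    - [0,0,0,0,0,0,0]
    - [0,0,0,0,0,0,0]
    - [0,0,0,0,0,0,0]

```text
time_s: 35.4
tcp_pos: [0.464, 0.3433, 0.1271]
eef_rot: [-44.7, 89.9, 43.6]
contact_force: [-1.6, 0.2, 3.4]
gripper_width: 0.0591
```

carry_out:
  moves:
    - [0,0,0,0,0,0,0]
    - [0,0,2,0,0,0,0]
    - [0,0,4,0,0,0,0]

```text
time_s: 35.7
tcp_pos: [0.4634, 0.3427, 0.1301]
eef_rot: [129.8, 89.9, -141.9]
contact_force: [0.2, -0.7, -1.3]
gripper_width: 0.059
```

Run:
```python
from h import *
st()
```

```text
t 35.7 tcp [463.4 342.7 130.1] x [-0.001 -0.001 -1.   ] yaw_y 178.27 F [ 0.2 -0.7 -1.3] M [0.03 0.09 0.03] w 59.0 j6 [ 55.9  14.3 -17.2  -0.  -58.5 -57.6]
```

carry_out:
  moves:
    - [1,-20,0,0,0,0,0]
    - [2,-45,0,0,0,0,0]
    - [2,-48,30,0,0,0,0]
    - [2,-50,70,0,0,0,0]
    - [2,-50,115,0,0,0,0]

```text
time_s: 36.2
tcp_pos: [0.4649, 0.2902, 0.2457]
eef_rot: [136.3, 89.8, -135.5]
contact_force: [0.6, 0.8, -1.0]
gripper_width: 0.0591
```

carry_out:
  moves:
    - [0,0,30,0,0,0,0]
    - [6,-40,30,0,0,-0.06,0]
    - [12,-80,30,0,0,-0.12,0]
    - [18,-120,30,0,0,-0.18,0]
    - [24,-160,30,0,0,-0.24,0]

```text
time_s: 36.7
tcp_pos: [0.4888, 0.13, 0.2753]
eef_rot: [110.6, 90.0, -175.0]
contact_force: [0.3, -0.4, -1.6]
gripper_width: 0.0591
```

carry_out:
  moves:
    - [6,-42,0,0,0,-0.06,0]
    - [12,-84,0,0,0,-0.12,0]
    - [18,-126,0,0,0,-0.18,0]
    - [24,-168,0,0,0,-0.24,0]
    - [30,-210,0,0,0,-0.3,0]

```text
time_s: 37.2
tcp_pos: [0.5183, -0.0799, 0.2754]
eef_rot: [68.9, 90.0, 126.1]
contact_force: [1.2, -0.1, -1.6]
gripper_width: 0.0591
```

carry_out:
  moves:
    - [6,-42,0,0,0,-0.06,0]
    - [12,-84,0,0,0,-0.12,0]
    - [18,-126,0,0,0,-0.18,0]
    - [24,-168,0,0,0,-0.24,0]
    - [30,-210,0,0,0,-0.3,0]

```text
time_s: 37.7
tcp_pos: [0.548, -0.2896, 0.2752]
eef_rot: [104.7, 90.0, 144.7]
contact_force: [1.4, 1.0, -1.8]
gripper_width: 0.059
```

carry_out:
  moves:
    - [3,-35,0,0,0,-0.05,0]
    - [6,-60,-20,0,0,-0.06,0]
    - [6,-60,-60,0,0,-0.06,0]
    - [6,-60,-100,0,0,-0.06,0]
    - [6,-60,-140,0,0,-0.06,0]

```text
time_s: 38.2
tcp_pos: [0.5536, -0.3481, 0.1338]
eef_rot: [100.8, 90.0, 137.4]
contact_force: [0.3, 0.7, -1.5]
gripper_width: 0.0589
```

carry_out:
  moves:
    - [0,0,-25,0,0,0,0]
    - [0,0,-42,0,0,0,0]
    - [0,0,-46,0,0,0,0]
    - [0,0,-46,0,0,0,0]

```text
time_s: 38.6
tcp_pos: [0.5545, -0.3475, 0.0891]
eef_rot: [129.9, 89.9, 166.6]
contact_force: [0.0, 0.4, -0.9]
gripper_width: 0.0589
```

Run:
```python
from h import *
st()
```

```text
t 38.6 tcp [ 554.5 -347.5   89.1] x [-0.001  0.    -1.   ] yaw_y 126.68 F [ 0.   0.4 -0.9] M [-0.02 -0.02 -0.03] w 58.9 j6 [-15.   23.3  -9.8   0.  -57.  -38.3]
```

carry_out:
  moves:
    - [0,0,-3,0,0,0,0]
    - [0,0,-5,0,0,0,0]
    - [0,0,-6,0,0,0,0]
    - [0,0,-6,0,0,0,0]

```text
time_s: 39.0
tcp_pos: [0.5559, -0.347, 0.0838]
eef_rot: [-50.3, 90.0, -13.6]
contact_force: [0.7, -0.3, -1.6]
gripper_width: 0.0593
```

carry_out:
  moves:
    - [0,0,-1,0,0,0,0]
    - [0,0,-2,0,0,0,0]
    - [0,0,-2,0,0,0,0]

```text
time_s: 39.3
tcp_pos: [0.5568, -0.3468, 0.0827]
eef_rot: [-49.3, 89.9, -12.6]
contact_force: [0.4, 3.2, 5.5]
gripper_width: 0.0591
```

carry_out:
  moves:
    - [0,0,0,0,0,0,90]
    - [0,0,0,0,0,0,90]
    - [0,0,0,0,0,0,90]
    - [0,0,0,0,0,0,90]
    - [0,0,15,0,0,0,90]

```text
time_s: 39.8
tcp_pos: [0.5542, -0.3464, 0.0943]
eef_rot: [120.1, 89.8, 156.8]
contact_force: [-0.8, -0.4, -0.4]
gripper_width: 0.0791
```

carry_out:
  moves:
    - [0,0,40,0,0,0,90]
    - [0,0,80,0,0,0,90]
    - [0,0,120,0,0,0,90]
    - [0,0,160,0,0,0,90]
    - [0,10,195,0,0,0,90]

```text
time_s: 40.3
tcp_pos: [0.5555, -0.3378, 0.2936]
eef_rot: [-81.3, 89.9, -44.6]
contact_force: [0.2, -0.2, 1.2]
gripper_width: 0.079
```

carry_out:
  moves:
    - [2,40,0,0,0,0.06,90]
    - [4,80,0,0,0,0.12,90]
    - [6,120,0,0,0,0.18,90]
    - [8,160,0,0,0,0.24,90]
    - [9,202,0,0,0,0.3,90]

```text
time_s: 40.8
tcp_pos: [0.5645, -0.1337, 0.2914]
eef_rot: [-114.7, 90.0, -60.7]
contact_force: [-0.1, 0.6, 0.4]
gripper_width: 0.0789
```

carry_out:
  moves:
    - [2,40,0,0,0,0.06,90]
    - [4,80,0,0,0,0.12,90]
    - [6,120,0,0,0,0.18,90]
    - [8,160,0,0,0,0.24,90]
    - [9,202,0,0,0,0.3,90]

```text
time_s: 41.3
tcp_pos: [0.5735, 0.0684, 0.2915]
eef_rot: [-76.9, 90.0, -5.7]
contact_force: [1.0, -0.3, 0.2]
gripper_width: 0.0793
```

carry_out:
  moves:
    - [2,40,0,0,0,0.06,90]
    - [4,80,0,0,0,0.12,90]
    - [6,120,0,0,0,0.18,90]
    - [8,160,0,0,0,0.24,90]
    - [10,202,0,0,0,0.3,90]

```text
time_s: 41.8
tcp_pos: [0.5836, 0.2704, 0.2915]
eef_rot: [-128.0, 90.0, -39.6]
contact_force: [0.8, 0.3, 0.5]
gripper_width: 0.0792
```

carry_out:
  moves:
    - [0,0,0,0,0,0,90]
    - [0,0,0,0,0,0,90]

```text
time_s: 42.0
tcp_pos: [0.5834, 0.2698, 0.2906]
eef_rot: [134.4, 89.9, -137.2]
contact_force: [0.4, -0.9, 0.4]
gripper_width: 0.0788
```

Run:
```python
from h import *
look(save="pics/w10.png",dmax=.07)
```

```text
t 42.0 tcp [583.4 269.8 290.6] x [-0.001 -0.001 -1.   ] yaw_y 178.35 F [ 0.4 -0.9  0.4] M [-0.06  0.11 -0.01] w 78.8 j6 [ 42.2  15.2   5.3   0.  -80.2 -43.8]
B [593.7, 173.0] 34.2
A [582.8, 266.7] 30.0
```

carry_out:
  moves:
    - [0,-2,-40,0,0,0,90]
    - [0,-2,-80,0,0,0,90]
    - [0,-2,-120,0,0,0,90]
    - [0,-2,-155,0,0,0,90]
    - [0,-2,-171,0,0,0,90]

```text
time_s: 42.55
tcp_pos: [0.5822, 0.2643, 0.1172]
eef_rot: [124.1, 89.8, -147.8]
contact_force: [0.1, -0.5, -0.9]
gripper_width: 0.0786
```

carry_out:
  moves:
    - [0,0,0,0,0,0,90]
    - [0,0,0,0,0,0,0]
    - [0,0,0,0,0,0,0]
    - [0,0,0,0,0,0,0]
    - [0,0,0,0,0,0,0]

```text
time_s: 43.05
tcp_pos: [0.5844, 0.2673, 0.1221]
eef_rot: [-56.3, 89.9, 32.0]
contact_force: [-1.3, -0.4, 5.1]
gripper_width: 0.0592
```

carry_out:
  moves:
    - [0,0,0,0,0,0,0]
    - [0,0,0,0,0,0,0]

```text
time_s: 43.25
tcp_pos: [0.5844, 0.2673, 0.1221]
eef_rot: [-63.1, 89.9, 25.2]
contact_force: [-2.8, -0.7, 7.4]
gripper_width: 0.0594
```

carry_out:
  moves:
    - [0,0,20,0,0,0,0]
    - [0,0,60,0,0,0,0]
    - [0,0,100,0,0,0,0]
    - [0,0,135,0,0,0,0]
    - [0,-20,152,0,0,-0.05,0]

```text
time_s: 43.75
tcp_pos: [0.5846, 0.2488, 0.2758]
eef_rot: [-49.1, 89.7, 36.4]
contact_force: [0.4, 0.1, -3.6]
gripper_width: 0.0596
```

carry_out:
  moves:
    - [2,-42,0,0,0,-0.07,0]
    - [4,-84,0,0,0,-0.14,0]
    - [6,-126,0,0,0,-0.21,0]
    - [8,-168,0,0,0,-0.28,0]
    - [10,-210,0,0,0,-0.35,0]

```text
time_s: 44.25
tcp_pos: [0.5931, 0.0356, 0.2723]
eef_rot: [77.3, 90.0, 142.5]
contact_force: [0.9, -0.5, -3.1]
gripper_width: 0.0592
```

carry_out:
  moves:
    - [2,-42,0,0,0,-0.07,0]
    - [4,-84,0,0,0,-0.14,0]
    - [6,-126,0,0,0,-0.21,0]
    - [8,-168,0,0,0,-0.28,0]
    - [10,-210,0,0,0,-0.35,0]

```text
time_s: 44.75
tcp_pos: [0.6032, -0.1744, 0.2722]
eef_rot: [81.5, 90.0, 126.7]
contact_force: [1.0, 0.4, -2.0]
gripper_width: 0.0595
```

carry_out:
  moves:
    - [2,-42,0,0,0,-0.05,0]
    - [4,-84,0,0,0,-0.1,0]
    - [5,-120,0,0,0,-0.15,0]
    - [5,-135,-25,0,0,-0.15,0]
    - [5,-135,-65,0,0,-0.15,0]

```text
time_s: 45.25
tcp_pos: [0.6096, -0.311, 0.2086]
eef_rot: [-56.7, 89.7, -20.1]
contact_force: [0.7, 0.6, -3.9]
gripper_width: 0.0596
```

carry_out:
  moves:
    - [0,0,-40,0,0,0,0]
    - [0,0,-80,0,0,0,0]
    - [0,0,-110,0,0,0,0]
    - [0,0,-126,0,0,0,0]
    - [0,0,-126,0,0,0,0]

```text
time_s: 45.75
tcp_pos: [0.6068, -0.3073, 0.0784]
eef_rot: [125.1, 89.7, 161.8]
contact_force: [0.0, 0.7, -2.8]
gripper_width: 0.0593
```

Run:
```python
from h import *
st()
```

```text
t 45.75 tcp [ 606.8 -307.3   78.4] x [-0.005  0.002 -1.   ] yaw_y 126.69 F [ 0.   0.7 -2.8] M [0.06 0.07 0.02] w 59.3 j6 [-10.5  26.2  -6.6  -0.  -57.5 -42.8]
```

carry_out:
  moves:
    - [0,0,-2,0,0,0,0]
    - [0,0,-3,0,0,0,0]
    - [0,0,-4,0,0,0,0]
    - [0,0,-4,0,0,0,0]

```text
time_s: 46.15
tcp_pos: [0.6091, -0.308, 0.0782]
eef_rot: [-44.9, 89.9, -8.2]
contact_force: [0.0, 0.8, -1.4]
gripper_width: 0.0591
```

carry_out:
  moves:
    - [0,0,-1,0,0,0,0]
    - [0,0,-1,0,0,0,0]

```text
time_s: 46.35
tcp_pos: [0.6087, -0.308, 0.0766]
eef_rot: [-27.3, 90.0, 9.4]
contact_force: [-0.1, 0.6, -1.9]
gripper_width: 0.0594
```

carry_out:
  moves:
    - [0,0,-1,0,0,0,0]
    - [0,0,-1,0,0,0,0]

```text
time_s: 46.55
tcp_pos: [0.6087, -0.3083, 0.076]
eef_rot: [-120.0, 90.0, -83.3]
contact_force: [-2.3, -0.1, 1.5]
gripper_width: 0.0595
```

carry_out:
  moves:
    - [0,0,0,0,0,0,90]
    - [0,0,0,0,0,0,90]
    - [0,0,0,0,0,0,90]
    - [0,0,0,0,0,0,90]
    - [0,0,15,0,0,0,90]

```text
time_s: 47.05
tcp_pos: [0.6073, -0.3075, 0.0887]
eef_rot: [123.7, 89.8, 160.4]
contact_force: [-0.8, -0.9, 0.2]
gripper_width: 0.0789
```

carry_out:
  moves:
    - [0,0,40,0,0,0,90]
    - [0,0,80,0,0,0,90]
    - [0,0,120,0,0,0,90]
    - [0,0,160,0,0,0,90]
    - [0,10,200,0,0,0,90]

```text
time_s: 47.55
tcp_pos: [0.6083, -0.2987, 0.2936]
eef_rot: [-67.0, 89.9, -30.4]
contact_force: [0.9, 0.4, 0.3]
gripper_width: 0.0786
```

carry_out:
  moves:
    - [-1,47,0,0,0,0.09,90]
    - [-3,94,0,0,0,0.18,90]
    - [-5,141,0,0,0,0.27,90]
    - [-7,188,0,0,0,0.36,90]
    - [-8,236,0,0,0,0.45,90]

```text
time_s: 48.05
tcp_pos: [0.6003, -0.0604, 0.2921]
eef_rot: [-58.7, 89.9, 4.0]
contact_force: [-0.0, 0.5, -1.0]
gripper_width: 0.079
```

carry_out:
  moves:
    - [-1,47,0,0,0,0.09,90]
    - [-3,94,0,0,0,0.18,90]
    - [-5,141,0,0,0,0.27,90]
    - [-7,188,0,0,0,0.36,90]
    - [-8,236,0,0,0,0.45,90]

```text
time_s: 48.55
tcp_pos: [0.5923, 0.1758, 0.2923]
eef_rot: [-62.8, 89.9, 25.7]
contact_force: [-0.1, -0.3, 0.1]
gripper_width: 0.0786
```

carry_out:
  moves:
    - [0,0,0,0,0,0,90]
    - [0,0,0,0,0,0,90]

```text
time_s: 48.75
tcp_pos: [0.5925, 0.1752, 0.2913]
eef_rot: [-80.3, 90.0, 8.1]
contact_force: [0.4, -0.6, -0.0]
gripper_width: 0.0784
```

Run:
```python
from h import *
look(save="pics/w11.png",dmax=.07)
```

```text
t 48.75 tcp [592.5 175.2 291.3] x [ 0.001  0.    -1.   ] yaw_y 178.4 F [ 0.4 -0.6 -0. ] M [-0.    0.08  0.03] w 78.4 j6 [ 34.6  12.6   2.    0.  -79.3 -36.2]
B [592.1, 175.3] 30.7
```

carry_out:
  moves:
    - [0,0,-40,0,0,0,90]
    - [0,0,-80,0,0,0,90]
    - [0,0,-120,0,0,0,90]
    - [0,0,-155,0,0,0,90]
    - [0,0,-171,0,0,0,90]

```text
time_s: 49.3
tcp_pos: [0.5912, 0.1714, 0.1166]
eef_rot: [117.4, 89.8, -154.5]
contact_force: [-0.3, -0.2, 1.2]
gripper_width: 0.079
```

carry_out:
  moves:
    - [0,0,0,0,0,0,90]
    - [0,0,0,0,0,0,0]
    - [0,0,0,0,0,0,0]
    - [0,0,0,0,0,0,0]
    - [0,0,0,0,0,0,0]

```text
time_s: 49.8
tcp_pos: [0.5937, 0.1742, 0.1211]
eef_rot: [-66.5, 89.8, 21.7]
contact_force: [0.1, -0.1, 4.9]
gripper_width: 0.0594
```

carry_out:
  moves:
    - [0,0,0,0,0,0,0]
    - [0,0,0,0,0,0,0]

```text
time_s: 50.0
tcp_pos: [0.5937, 0.1742, 0.1211]
eef_rot: [-74.0, 89.9, 14.3]
contact_force: [-0.0, -1.4, 6.3]
gripper_width: 0.0593
```

carry_out:
  moves:
    - [0,0,20,0,0,0,0]
    - [0,0,60,0,0,0,0]
    - [0,0,100,0,0,0,0]
    - [0,0,135,0,0,0,0]
    - [0,-20,152,0,0,-0.05,0]

```text
time_s: 50.5
tcp_pos: [0.5936, 0.1557, 0.2749]
eef_rot: [-55.3, 89.7, 30.2]
contact_force: [0.4, -1.2, -1.7]
gripper_width: 0.0591
```

carry_out:
  moves:
    - [7,-42,0,0,0,-0.08,0]
    - [14,-84,0,0,0,-0.17,0]
    - [21,-126,0,0,0,-0.25,0]
    - [28,-168,0,0,0,-0.34,0]
    - [35,-212,0,0,0,-0.42,0]

```text
time_s: 51.0
tcp_pos: [0.6273, -0.0592, 0.2712]
eef_rot: [78.4, 90.0, 139.6]
contact_force: [0.6, -0.1, -1.8]
gripper_width: 0.0591
```

carry_out:
  moves:
    - [7,-42,0,0,0,-0.08,0]
    - [14,-84,0,0,0,-0.17,0]
    - [21,-126,0,0,0,-0.25,0]
    - [28,-168,0,0,0,-0.34,0]
    - [34,-211,0,0,0,-0.43,0]

```text
time_s: 51.5
tcp_pos: [0.6616, -0.2702, 0.2709]
eef_rot: [97.6, 89.9, 134.1]
contact_force: [0.3, 1.1, -1.2]
gripper_width: 0.0595
```

carry_out:
  moves:
    - [0,0,-40,0,0,0,0]
    - [0,0,-80,0,0,0,0]
    - [0,0,-125,0,0,0,0]
    - [0,0,-160,0,0,0,0]
    - [0,0,-180,0,0,0,0]

```text
time_s: 52.0
tcp_pos: [0.6593, -0.2682, 0.087]
eef_rot: [123.9, 89.7, 160.6]
contact_force: [-0.1, 0.1, -1.4]
gripper_width: 0.0594
```

carry_out:
  moves:
    - [0,0,-5,0,0,0,0]
    - [0,0,-10,0,0,0,0]
    - [0,0,-12,0,0,0,0]
    - [0,0,-12,0,0,0,0]

```text
time_s: 52.4
tcp_pos: [0.6624, -0.2691, 0.0806]
eef_rot: [-46.4, 89.9, -9.7]
contact_force: [-0.5, -0.7, -2.1]
gripper_width: 0.0596
```

Run:
```python
from h import *
st()
```

```text
t 52.4 tcp [ 662.4 -269.1   80.6] x [ 0.002 -0.    -1.   ] yaw_y 126.72 F [-0.5 -0.7 -2.1] M [0.   0.04 0.01] w 59.6 j6 [ -6.5  28.7  -1.9   0.  -59.2 -46.7]
```

Contact is expected near 76; lower gently.

carry_out:
  moves:
    - [0,0,-1,0,0,0,0]
    - [0,0,-2,0,0,0,0]
    - [0,0,-3,0,0,0,0]
    - [0,0,-3,0,0,0,0]

```text
time_s: 52.8
tcp_pos: [0.6617, -0.269, 0.0765]
eef_rot: [47.0, 90.0, 83.7]
contact_force: [-0.2, 1.1, -2.6]
gripper_width: 0.0595
```

carry_out:
  moves:
    - [0,0,-1,0,0,0,0]
    - [0,0,-1,0,0,0,0]

```text
time_s: 53.0
tcp_pos: [0.6618, -0.2691, 0.0762]
eef_rot: [-78.2, 90.0, -41.4]
contact_force: [-3.5, 1.2, 3.1]
gripper_width: 0.0593
```

carry_out:
  moves:
    - [0,0,-1,0,0,0,0]
    - [0,0,-1,0,0,0,0]

```text
time_s: 53.2
tcp_pos: [0.6618, -0.2691, 0.0761]
eef_rot: [-76.9, 89.9, -40.1]
contact_force: [-4.9, 2.8, 8.5]
gripper_width: 0.0593
```

carry_out:
  moves:
    - [0,0,1,0,0,0,90]
    - [0,0,1,0,0,0,90]
    - [0,0,1,0,0,0,90]
    - [0,0,1,0,0,0,90]
    - [0,0,15,0,0,0,90]

```text
time_s: 53.7
tcp_pos: [0.6603, -0.2686, 0.0875]
eef_rot: [127.8, 89.8, 164.5]
contact_force: [-0.7, 0.3, 0.5]
gripper_width: 0.0787
```

carry_out:
  moves:
    - [0,0,40,0,0,0,90]
    - [0,0,80,0,0,0,90]
    - [0,0,120,0,0,0,90]
    - [0,0,165,0,0,0,90]
    - [0,0,210,0,0,0,90]

```text
time_s: 54.2
tcp_pos: [0.6613, -0.2691, 0.3026]
eef_rot: [-60.4, 89.9, -23.7]
contact_force: [1.0, 0.1, 0.1]
gripper_width: 0.0786
```

carry_out:
  moves:
    - [0,20,20,0,0,0,90]
    - [0,40,40,0,0,0,90]
    - [0,40,40,0,0,0,90]
    - [0,40,40,0,0,0,90]

```text
time_s: 54.6
tcp_pos: [0.6618, -0.2287, 0.3407]
eef_rot: [-38.6, 89.9, -1.9]
contact_force: [-0.5, 0.1, -0.5]
gripper_width: 0.0792
```

```bash
cat >> h.py <<'E'
SL=[(.449,-.426),(.502,-.386),(.555,-.347),(.608,-.307),(.661,-.268)]
def row(n="wrist",save=None):
    c=cam(n); im=r.capture(n)
    if save: cv2.imwrite(save,im)
    u=np.array([np.cos(np.radians(36.8)),np.sin(np.radians(36.8))]); v=np.array([-u[1],u[0]])
    for i,p,rad in lids(0,im,c,.12,SL,.06):
        d=np.array(p)-[555,-347]; print(n,i-2,p,rad,'along',(d@u).round(1),'across',(d@v).round(1))
E
python3 - <<'E'
from h import *
st(); row(save="pics/w12.png"); row("top","pics/t5.png")
c=cam("wrist"); print(proj(0,[[*s,.12] for s in SL],c).round(0).tolist())
E
```

```text
t 54.6 tcp [ 661.8 -228.7  340.7] x [ 0.002 -0.    -1.   ] yaw_y 126.77 F [-0.5  0.1 -0.5] M [-0.02  0.04  0.01] w 79.2 j6 [ -3.2  20.4  18.8  -0.  -88.3 -50.1]
wrist 0 [560.1, -340.6] 26.5 along 7.9 across 2.1
wrist 1 [608.0, -306.6] 25.9 along 66.6 across 0.6
wrist 2 [659.0, -269.0] 24.6 along 130.0 across 0.2
top -2 [449.9, -427.7] 10.3 along -132.5 across -1.7
top -1 [503.8, -386.7] 10.2 along -64.8 across -1.1
top 0 [561.6, -345.1] 10.0 along 6.4 across -2.4
top 1 [610.1, -309.6] 9.9 along 66.5 across -3.1
[[246.0, -115.0], [248.0, -36.0], [250.0, 34.0], [251.0, 98.0], [253.0, 154.0]]
```

carry_out:
  moves:
    - [-8,44,-4,0,0,-0.045,40]
    - [-16,88,-8,0,0,-0.09,40]
    - [-24,132,-12,0,0,-0.135,40]
    - [-32,176,-16,0,0,-0.18,40]
    - [-41,220,-20,0,0,-0.224,40]

```text
time_s: 55.2
tcp_pos: [0.6199, -0.0083, 0.3181]
eef_rot: [173.1, 89.9, -163.1]
contact_force: [1.0, 0.1, 0.8]
gripper_width: 0.0449
```

carry_out:
  moves:
    - [-8,44,-4,0,0,-0.045,40]
    - [-16,88,-8,0,0,-0.09,40]
    - [-24,132,-12,0,0,-0.135,40]
    - [-32,176,-16,0,0,-0.18,40]
    - [-41,220,-20,0,0,-0.224,40]

```text
time_s: 55.7
tcp_pos: [0.5791, 0.2119, 0.2983]
eef_rot: [-152.8, 89.9, -141.9]
contact_force: [1.3, 0.2, 0.1]
gripper_width: 0.0351
```

carry_out:
  moves:
    - [-8,44,-4,0,0,-0.045,40]
    - [-16,88,-8,0,0,-0.09,40]
    - [-24,132,-12,0,0,-0.135,40]
    - [-32,176,-20,0,0,-0.18,40]
    - [-41,218,-30,0,0,-0.224,40]

```text
time_s: 56.2
tcp_pos: [0.5386, 0.4301, 0.2683]
eef_rot: [-117.0, 89.9, -119.0]
contact_force: [0.7, -0.2, 0.0]
gripper_width: 0.0349
```

carry_out:
  moves:
    - [0,0,0,0,0,0,40]
    - [0,0,0,0,0,0,40]

```text
time_s: 56.4
tcp_pos: [0.5383, 0.4291, 0.2673]
eef_rot: [-123.3, 89.8, -125.1]
contact_force: [-0.6, -0.5, -0.1]
gripper_width: 0.035
```

Run:
```python
from h import *
st()
```

```text
t 56.4 tcp [538.3 429.1 267.3] x [-0.002 -0.003 -1.   ] yaw_y 88.29 F [-0.6 -0.5 -0.1] M [-0.07 -0.03  0.03] w 35.0 j6 [  54.7   20.2    9.3    0.   -79.4 -146.4]
```

carry_out:
  moves:
    - [0,1,-35,0,0,0,40]
    - [0,1,-60,0,0,0,40]
    - [0,1,-78,0,0,0,40]
    - [0,1,-78,0,0,0,0]
    - [0,1,-78,0,0,0,0]
  squeeze: 30

```text
time_s: 56.9
tcp_pos: [0.5396, 0.4289, 0.1922]
eef_rot: [-28.2, 90.0, -30.1]
contact_force: [0.3, 0.2, -0.4]
gripper_width: 0.0244
```

carry_out:
  moves:
    - [0,0,0,0,0,0,0]
    - [0,0,0,0,0,0,0]
    - [0,0,0,0,0,0,0]
    - [0,0,0,0,0,0,0]

```text
time_s: 57.3
tcp_pos: [0.5396, 0.4301, 0.1932]
eef_rot: [30.4, 89.9, 28.6]
contact_force: [1.0, -0.3, 5.8]
gripper_width: 0.0109
```

carry_out:
  moves:
    - [0,-10,0,0,0,0,0]
    - [-1,-30,0,0,0,0,0]
    - [-2,-55,0,0,0,0,0]
    - [-3,-85,0,0,0,0,0]
    - [-4,-115,0,0,0,0,0]

```text
time_s: 57.8
tcp_pos: [0.5361, 0.3163, 0.1932]
eef_rot: [47.1, 89.7, 45.4]
contact_force: [3.8, 3.4, 3.5]
gripper_width: 0.0115
```

carry_out:
  moves:
    - [-1,-30,0,0,0,0,0]
    - [-2,-60,0,0,0,0,0]
    - [-3,-90,0,0,0,0,0]
    - [-4,-120,0,0,0,0,0]
    - [-5,-150,0,0,0,0,0]

```text
time_s: 58.3
tcp_pos: [0.5313, 0.1657, 0.1932]
eef_rot: [38.9, 89.7, 37.2]
contact_force: [4.8, 4.3, 3.8]
gripper_width: 0.0109
```

carry_out:
  moves:
    - [0,-15,0,0,0,0,0]
    - [-1,-30,0,0,0,0,0]
    - [-1,-40,0,0,0,0,0]
    - [-1,-45,0,0,0,0,0]
    - [-1,-48,0,0,0,0,0]

```text
time_s: 58.8
tcp_pos: [0.5301, 0.1202, 0.1931]
eef_rot: [59.6, 89.6, 57.8]
contact_force: [-5.7, 21.2, 10.1]
gripper_width: 0.0112
```

Run:
```python
from h import *
st()
```

```text
t 58.8 tcp [530.1 120.2 193.1] x [ 0.004  0.006 -1.   ] yaw_y 88.22 F [-5.7 21.2 10.1] M [7.99 2.23 0.  ] w 11.2 j6 [  33.3    8.1  -16.4   -0.2  -65.2 -125. ]
```

carry_out:
  moves:
    - [0,3,0,0,0,0,0]
    - [0,3,0,0,0,0,40]
    - [0,3,0,0,0,0,40]
    - [0,3,0,0,0,0,40]
    - [0,3,0,0,0,0,40]

```text
time_s: 59.3
tcp_pos: [0.5284, 0.1198, 0.191]
eef_rot: [-156.6, 89.9, -158.4]
contact_force: [-0.1, -0.0, -0.8]
gripper_width: 0.0335
```

carry_out:
  moves:
    - [0,0,30,0,0,0,40]
    - [0,0,75,0,0,0,40]
    - [-10,-25,80,0,0,0.08,40]
    - [-27,-62,80,0,0,0.16,40]
    - [-45,-100,80,0,0,0.28,40]

```text
time_s: 59.8
tcp_pos: [0.4831, 0.0193, 0.2713]
eef_rot: [145.8, 90.0, 160.4]
contact_force: [-0.3, -0.4, -0.3]
gripper_width: 0.0353
```

carry_out:
  moves:
    - [-18,-39,0,0,0,0.1,40]
    - [-36,-78,0,0,0,0.2,40]
    - [-51,-112,0,0,0,0.312,40]
    - [-51,-112,-30,0,0,0.312,40]
    - [-51,-112,-60,0,0,0.312,40]

```text
time_s: 60.3
tcp_pos: [0.4326, -0.093, 0.2115]
eef_rot: [-17.2, 89.8, 14.9]
contact_force: [1.0, 0.7, -0.7]
gripper_width: 0.0353
```

carry_out:
  moves:
    - [0,0,0,0,0,0,40]
    - [0,0,0,0,0,0,40]

```text
time_s: 60.5
tcp_pos: [0.4327, -0.0923, 0.212]
eef_rot: [-170.5, 89.9, -138.4]
contact_force: [-0.1, 0.2, 0.8]
gripper_width: 0.0351
```

Run:
```python
from h import *
s=st(); c=cam("wrist"); im=r.capture("wrist"); cv2.imwrite("pics/w13.png",im)
g=cv2.cvtColor(im,cv2.COLOR_BGR2GRAY); K=proj(0,[[.434,-.0915,.124]],c)[0]; print(K)
# dark key blob centroid (above the fingers)
hsv=cv2.cvtColor(im,cv2.COLOR_BGR2HSV); m=((hsv[...,2]<55)).astype(np.uint8)
n,l,stt,ce=cv2.connectedComponentsWithStats(m)
for i in range(1,n):
    if stt[i,4]>150: print(stt[i],ce[i].round(1))
```

```text
t 60.5 tcp [432.7 -92.3 212. ] x [-0.001 -0.001 -1.   ] yaw_y 122.14 F [-0.1  0.2  0.8] M [ 0.02 -0.04 -0.03] w 35.1 j6 [ 13.7  -2.7 -25.4   0.  -67.4 -71.6]
[277.44553634 204.33824598]
[  0  64  18  53 297] [10.6 90.5]
[ 11 136  28  48 236] [ 30.6 157.9]
[ 268  166   18   70 1106] [276.9 201.7]
[ 21 192  33  42 213] [ 44.2 209.1]
[ 35 247  35  35 199] [ 58.1 259.7]
[ 203  250  152   52 1511] [281.  282.2]
[    0   260   560   160 33000] [244.6 367.8]
[ 346  260  214   96 7748] [415.1 300.2]
[226 324  12  16 155] [231.3 331. ]
[321 324  12  17 166] [327.1 331.2]
```

carry_out:
  moves:
    - [1,0,-40,0,0,0,40]
    - [1,0,-80,0,0,0,40]
    - [1,0,-110,0,0,0,40]
    - [1,0,-126,0,0,0,40]
    - [1,0,-126,0,0,0,40]
  squeeze: 35

```text
time_s: 61.05
tcp_pos: [0.4335, -0.0918, 0.0848]
eef_rot: [161.8, 89.9, -166.0]
contact_force: [0.2, -0.1, 1.2]
gripper_width: 0.0354
```

carry_out:
  moves:
    - [0,0,0,0,0,0,0]
    - [0,0,0,0,0,0,0]
    - [0,0,0,0,0,0,0]
    - [0,0,0,0,0,0,0]
    - [0,0,0,0,0,0,0]

```text
time_s: 61.55
tcp_pos: [0.435, -0.092, 0.0867]
eef_rot: [-30.6, 89.8, 1.5]
contact_force: [0.1, 0.4, 7.4]
gripper_width: 0.0153
```

Run:
```python
from h import *
st()
```

```text
t 61.55 tcp [435.  -92.   86.7] x [ 0.003  0.    -1.   ] yaw_y 122.16 F [0.1 0.4 7.4] M [ 0.14  0.17 -0.05] w 15.3 j6 [ 13.7   4.6 -36.1   0.  -49.1 -71.5]
```

carry_out:
  moves:
    - [0,0,15,0,0,0,0]
    - [0,0,45,0,0,0,0]
    - [0,0,90,0,0,0,0]
    - [0,0,135,0,0,0,0]
    - [0,0,180,0,0,0.05,0]

```text
time_s: 62.05
tcp_pos: [0.433, -0.0921, 0.2674]
eef_rot: [55.4, 90.0, 90.4]
contact_force: [1.8, 0.1, -0.4]
gripper_width: 0.0154
```

carry_out:
  moves:
    - [0,0,40,0,0,0.12,0]
    - [17,24,40,0,0,0.24,0]
    - [34,48,40,0,0,0.36,0]
    - [51,73,40,0,0,0.48,0]
    - [68,98,40,0,0,0.6,0]

```text
time_s: 62.55
tcp_pos: [0.5019, 0.0069, 0.3057]
eef_rot: [3.7, 90.0, 73.3]
contact_force: [0.6, -1.0, -0.4]
gripper_width: 0.0155
```

carry_out:
  moves:
    - [12,18,0,0,0,0.12,0]
    - [25,36,0,0,0,0.24,0]
    - [25,36,-10,0,0,0.332,0]
    - [25,36,-20,0,0,0.332,0]
    - [25,36,-20,0,0,0.332,0]

```text
time_s: 63.05
tcp_pos: [0.5255, 0.0417, 0.2837]
eef_rot: [103.3, 89.8, -168.5]
contact_force: [-0.5, -0.3, -0.7]
gripper_width: 0.0152
```

carry_out:
  moves:
    - [0,0,0,0,0,0,0]
    - [0,0,0,0,0,0,0]

```text
time_s: 63.25
tcp_pos: [0.5268, 0.0416, 0.2861]
eef_rot: [-75.7, 89.9, 12.6]
contact_force: [0.2, -0.2, -1.2]
gripper_width: 0.015
```

Run:
```python
from h import *
st()
```

```text
t 63.25 tcp [526.8  41.6 286.1] x [ 0.001  0.    -1.   ] yaw_y 178.29 F [ 0.2 -0.2 -1.2] M [0.01 0.11 0.02] w 15.0 j6 [ 25.8   3.8  -9.1   0.  -77.  -27.5]
```

carry_out:
  moves:
    - [0,0,-8,0,0,0,0]
    - [0,0,-14,0,0,0,0]
    - [0,0,-17,0,0,0,0]
    - [0,0,-19,0,0,0,0]
    - [0,0,-20,0,0,0,0]

```text
time_s: 63.75
tcp_pos: [0.5267, 0.042, 0.2652]
eef_rot: [125.8, 90.0, -145.8]
contact_force: [0.6, 0.0, -0.8]
gripper_width: 0.015
```

carry_out:
  moves:
    - [0,0,-1,0,0,0,0]
    - [0,0,-2,0,0,0,0]
    - [0,0,-2,0,0,0,0]

```text
time_s: 64.05
tcp_pos: [0.5267, 0.042, 0.2634]
eef_rot: [127.3, 90.0, -144.3]
contact_force: [0.1, 0.6, -1.4]
gripper_width: 0.0155
```

carry_out:
  moves:
    - [0,0,-2,0,0,0,0]
    - [0,0,-4,0,0,0,0]
    - [0,0,-4,0,0,0,0]

```text
time_s: 64.35
tcp_pos: [0.5266, 0.0419, 0.2591]
eef_rot: [101.5, 90.0, -170.1]
contact_force: [-0.4, -0.8, -0.9]
gripper_width: 0.0157
```

carry_out:
  moves:
    - [0,0,0,0,0,-0.1,0]
    - [0,0,0,0,0,-0.2,0]
    - [0,0,0,0,0,-0.3,0]
    - [0,0,0,0,0,-0.4,0]
    - [0,0,0,0,0,-0.5,0]

```text
time_s: 64.85
tcp_pos: [0.5267, 0.0424, 0.2593]
eef_rot: [38.6, 90.0, 98.1]
contact_force: [-0.2, 0.6, -1.6]
gripper_width: 0.0149
```

Run:
```python
from h import *
st()
```

```text
t 64.85 tcp [526.7  42.4 259.3] x [-0.     0.001 -1.   ] yaw_y 149.53 F [-0.2  0.6 -1.6] M [0.71 0.08 0.04] w 14.9 j6 [ 25.9   4.5 -11.8  -0.  -73.7 -56.3]
```

carry_out:
  moves:
    - [0,0,0,0,0,-0.1,0]
    - [0,0,0,0,0,-0.2,0]
    - [0,0,0,0,0,-0.3,0]
    - [0,0,0,0,0,-0.4,0]
    - [0,0,0,0,0,-0.5,0]

```text
time_s: 65.35
tcp_pos: [0.5272, 0.0426, 0.2594]
eef_rot: [16.1, 89.9, 47.0]
contact_force: [1.8, 1.7, -2.0]
gripper_width: 0.0155
```

carry_out:
  moves:
    - [0,0,0,0,0,-0.1,0]
    - [0,0,0,0,0,-0.2,0]
    - [0,0,0,0,0,-0.3,0]
    - [0,0,0,0,0,-0.4,0]
    - [0,0,0,0,0,-0.5,0]

```text
time_s: 65.85
tcp_pos: [0.5277, 0.0427, 0.2596]
eef_rot: [30.2, 89.9, 32.5]
contact_force: [2.2, 0.7, -2.4]
gripper_width: 0.0153
```

Run:
```python
from h import *
st()
```

```text
t 65.85 tcp [527.7  42.7 259.6] x [ 0.002  0.001 -1.   ] yaw_y 92.24 F [ 2.2  0.7 -2.4] M [ 0.71 -1.2   0.1 ] w 15.3 j6 [  25.9    4.5  -11.7   -0.   -73.6 -113.6]
```

carry_out:
  moves:
    - [0,0,0,0,0,-0.05,0]
    - [0,0,0,0,0,-0.1,0]
    - [0,0,0,0,0,-0.15,0]
    - [0,0,0,0,0,-0.15,0]

```text
time_s: 66.25
tcp_pos: [0.5276, 0.0426, 0.2597]
eef_rot: [33.6, 89.9, 27.5]
contact_force: [2.2, 1.7, -0.3]
gripper_width: 0.0151
```

Run:
```python
from h import *
st()
```

```text
t 66.25 tcp [527.6  42.6 259.7] x [ 0.002  0.001 -1.   ] yaw_y 83.83 F [ 2.2  1.7 -0.3] M [ 0.69 -0.83  0.03] w 15.1 j6 [  25.9    4.5  -11.7   -0.   -73.6 -122. ]
```

carry_out:
  moves:
    - [0,0,0,0,0,-0.03,0]
    - [0,0,0,0,0,-0.05,0]
    - [0,0,0,0,0,-0.05,0]

```text
time_s: 66.55
tcp_pos: [0.5272, 0.0423, 0.2597]
eef_rot: [35.0, 89.9, 26.0]
contact_force: [2.9, 1.9, -0.3]
gripper_width: 0.0154
```

Run:
```python
from h import *
st()
```

```text
t 66.55 tcp [527.2  42.3 259.7] x [ 0.001  0.001 -1.   ] yaw_y 81.04 F [ 2.9  1.9 -0.3] M [ 0.93 -1.13  0.23] w 15.4 j6 [  25.9    4.5  -11.7   -0.   -73.7 -124.8]
```

carry_out:
  moves:
    - [0,0,0,0,0,-0.03,0]
    - [0,0,0,0,0,-0.05,0]
    - [0,0,0,0,0,-0.05,0]

```text
time_s: 66.85
tcp_pos: [0.5271, 0.0422, 0.2597]
eef_rot: [30.4, 89.9, 18.5]
contact_force: [2.8, 2.4, -0.2]
gripper_width: 0.0156
```

Run:
```python
from h import *
st()
```

```text
t 66.85 tcp [527.1  42.2 259.7] x [ 0.001  0.    -1.   ] yaw_y 78.17 F [ 2.8  2.4 -0.2] M [ 1.04 -1.42  0.51] w 15.6 j6 [  25.8    4.5  -11.7    0.   -73.7 -127.7]
```

carry_out:
  moves:
    - [0,0,0,0,0,-0.03,0]
    - [0,0,0,0,0,-0.03,0]

```text
time_s: 67.05
tcp_pos: [0.527, 0.042, 0.2598]
eef_rot: [11.6, 90.0, -1.9]
contact_force: [2.9, 2.1, -0.0]
gripper_width: 0.0155
```

Run:
```python
from h import *
st()
```

```text
t 67.05 tcp [527.   42.  259.8] x [ 0.001 -0.    -1.   ] yaw_y 76.46 F [ 2.9  2.1 -0. ] M [ 0.85 -1.27  0.65] w 15.5 j6 [  25.8    4.5  -11.7    0.   -73.7 -129.4]
```

carry_out:
  moves:
    - [0,0,0,0,0,0.08,0]
    - [0,0,0,0,0,0.15,0]
    - [0,0,15,0,0,0.15,0]
    - [0,0,45,0,0,0.15,0]
    - [-15,-20,45,0,0,0.22,0]

```text
time_s: 67.55
tcp_pos: [0.5132, 0.0223, 0.307]
eef_rot: [-21.1, 89.9, -21.9]
contact_force: [-0.3, -0.4, -1.3]
gripper_width: 0.0154
```

carry_out:
  moves:
    - [-15,-22,0,0,0,0.11,0]
    - [-30,-44,0,0,0,0.22,0]
    - [-45,-66,0,0,0,0.33,0]
    - [-60,-88,0,0,0,0.44,0]
    - [-78,-113,0,0,0,0.55,0]

```text
time_s: 68.05
tcp_pos: [0.4318, -0.0922, 0.3039]
eef_rot: [162.5, 89.8, -166.6]
contact_force: [0.0, -0.4, -1.5]
gripper_width: 0.0152
```

carry_out:
  moves:
    - [0,0,-30,0,0,0.03,0]
    - [0,0,-70,0,0,0.03,0]
    - [0,0,-100,0,0,0.03,0]
    - [0,0,-130,0,0,0.03,0]
    - [0,0,-130,0,0,0.03,0]

```text
time_s: 68.55
tcp_pos: [0.4296, -0.0917, 0.1707]
eef_rot: [154.0, 89.5, -173.7]
contact_force: [-0.1, -1.2, -0.7]
gripper_width: 0.015
```

carry_out:
  moves:
    - [0,0,0,0,0,0,0]
    - [0,0,0,0,0,0,0]

```text
time_s: 68.75
tcp_pos: [0.4346, -0.0911, 0.1761]
eef_rot: [-39.9, 89.9, -7.6]
contact_force: [-0.7, -0.6, -0.4]
gripper_width: 0.0155
```

Run:
```python
from h import *
st()
```

```text
t 68.75 tcp [434.6 -91.1 176.1] x [ 0.002 -0.    -1.   ] yaw_y 122.27 F [-0.7 -0.6 -0.4] M [ 0.    0.03 -0.03] w 15.5 j6 [ 13.8  -1.  -28.7   0.  -62.3 -71.5]
```

carry_out:
  moves:
    - [-1,-1,-25,0,0,0,0]
    - [-1,-1,-40,0,0,0,0]
    - [-1,-1,-55,0,0,0,0]
    - [-1,-1,-70,0,0,0,0]
    - [-1,-1,-82,0,0,0,0]

```text
time_s: 69.25
tcp_pos: [0.4337, -0.0919, 0.0933]
eef_rot: [-25.1, 89.9, 7.2]
contact_force: [-0.5, 0.2, -0.8]
gripper_width: 0.0156
```

carry_out:
  moves:
    - [0,0,-3,0,0,0,0]
    - [0,0,-6,0,0,0,0]
    - [0,0,-7,0,0,0,0]
    - [0,0,-7,0,0,0,0]

```text
time_s: 69.65
tcp_pos: [0.4337, -0.092, 0.0868]
eef_rot: [-33.8, 89.9, -1.5]
contact_force: [-1.2, 1.3, 4.9]
gripper_width: 0.0154
```

Run:
```python
from h import *
st()
```

```text
t 69.65 tcp [433.7 -92.   86.8] x [ 0.002 -0.    -1.   ] yaw_y 122.27 F [-1.2  1.3  4.9] M [ 0.12  0.4  -0.04] w 15.4 j6 [ 13.7   4.5 -36.2   0.  -49.1 -71.4]
```

carry_out:
  moves:
    - [0,0,0,0,0,0,50]
    - [0,0,0,0,0,0,50]
    - [0,0,0,0,0,0,50]
    - [0,0,0,0,0,0,50]
    - [0,0,10,0,0,0,50]

```text
time_s: 70.15
tcp_pos: [0.4317, -0.0921, 0.0948]
eef_rot: [154.4, 89.9, -173.4]
contact_force: [-0.3, -0.4, 0.7]
gripper_width: 0.0428
```

carry_out:
  moves:
    - [0,0,40,0,0,0,50]
    - [0,0,85,0,0,0,50]
    - [0,0,130,0,0,0,50]
    - [0,0,175,0,0,0,50]
    - [0,0,220,0,0,0,50]

```text
time_s: 70.65
tcp_pos: [0.4321, -0.0922, 0.3184]
eef_rot: [-25.3, 89.9, 7.0]
contact_force: [2.4, -0.3, -0.5]
gripper_width: 0.0439
```

carry_out:
  moves:
    - [32,33,10,0,0,0,50]
    - [64,66,20,0,0,0,50]
    - [96,99,20,0,0,0,50]
    - [128,132,20,0,0,0,50]
    - [160,165,20,0,0,0,50]

```text
time_s: 71.15
tcp_pos: [0.5936, 0.0743, 0.3365]
eef_rot: [-17.2, 90.0, 15.1]
contact_force: [0.7, 0.5, 0.8]
gripper_width: 0.0437
```

carry_out:
  moves:
    - [0,0,0,0,0,0,50]
    - [0,0,0,0,0,0,50]

```text
time_s: 71.35
tcp_pos: [0.5929, 0.0737, 0.3348]
eef_rot: [173.4, 89.9, -154.3]
contact_force: [-0.2, 0.3, 0.1]
gripper_width: 0.0436
```

Run:
```python
from h import *
import pickle
st(); c=cam("wrist"); pickle.dump(c,open("w14.pkl","wb")); w=r.capture("wrist"); row("top","pics/t6.png"); s=r.capture("scene"); t=cv2.imread("pics/t6.png"); cv2.imwrite("pics/w14.png",w); cv2.imwrite("pics/s14.png",s)
print(proj(0,[[.527,.042,.213],[.434,-.091,.124],[.529,.121,.228]],c).round(0).tolist())
A=cv2.resize(w[0:250,100:440],(408,300)); B=cv2.resize(s[130:370,60:360],(375,300)); C=cv2.resize(t[130:310,200:470],(430,287)); D=np.zeros((287,353,3),np.uint8)
p=proj(0,[.527,.042,.213],c)[0].astype(int); z=w[max(p[1]-45,0):p[1]+45,p[0]-50:p[0]+50]; z=cv2.resize(z,None,fx=3,fy=3,interpolation=cv2.INTER_CUBIC)[:287,:353]; D[:z.shape[0],:z.shape[1]]=z
cv2.imwrite("pics/final.png",np.vstack([np.hstack([A,B]),np.hstack([C,D])]))
```

```text
t 71.35 tcp [592.9  73.7 334.8] x [-0.002 -0.001 -1.   ] yaw_y 122.31 F [-0.2  0.3  0.1] M [-0.    0.03  0.01] w 43.6 j6 [ 25.8  10.1   4.3  -0.  -84.3 -83.5]
top -2 [449.9, -427.7] 10.3 along -132.5 across -1.7
top -1 [503.8, -386.7] 10.2 along -64.8 across -1.1
top 0 [561.6, -345.1] 10.1 along 6.4 across -2.4
top 1 [610.1, -309.6] 9.9 along 66.5 across -3.1
top 2 [662.3, -269.2] 9.8 along 132.5 across -2.0
[[287.0, 115.0], [225.0, -39.0], [360.0, 166.0]]
```

View pics/final.png

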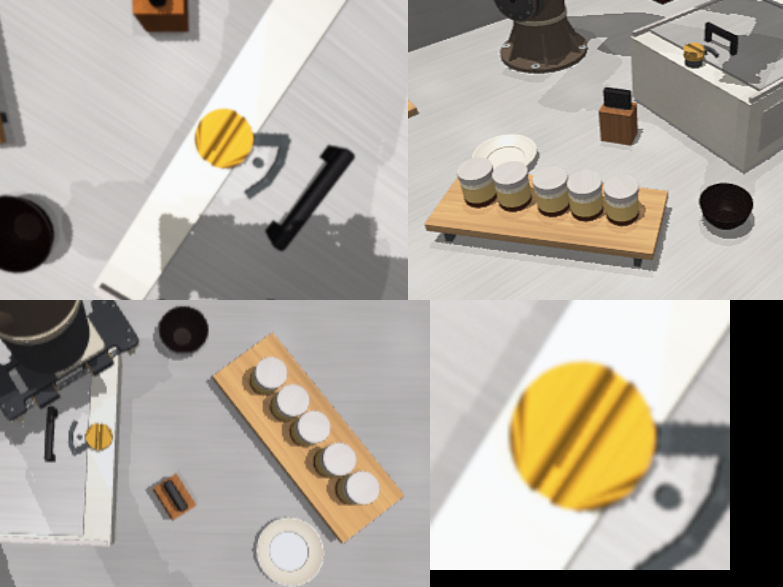

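Run:
```python
from h import *
import pickle; c=pickle.load(open("w14.pkl","rb")); im=cv2.imread("pics/w14.png")
y0,y1,x0,x1=30,200,210,380; S=4
g=cv2.resize(cv2.cvtColor(im,cv2.COLOR_BGR2GRAY)[y0:y1,x0:x1],None,fx=S,fy=S,interpolation=cv2.INTER_CUBIC)
L=cv2.createLineSegmentDetector().detect(g)[0].reshape(-1,4)
for a in L:
    if np.hypot(a[2]-a[0],a[3]-a[1])<90: continue
    p=[(a[0]+.5)/S-.5+x0,(a[1]+.5)/S-.5+y0]; q=[(a[2]+.5)/S-.5+x0,(a[3]+.5)/S-.5+y0]
    for z in (.213,.175):
        P,Q=ray(0,*p,z,c),ray(0,*q,z,c); d=Q-P; ang=(np.degrees(np.arctan2(d[1],d[0]))+90)%180-90
        if abs(ang)<15: print(z,(P*1e3).round(0)[:2],(Q*1e3).round(0)[:2],ang.round(2))
```

```text
0.213 [508. 133.] [565. 131.] -1.7
0.175 [506. 145.] [570. 143.] -1.7
0.213 [559. 115.] [501. 117.] -1.63
0.175 [563. 125.] [498. 127.] -1.63
0.213 [518.  91.] [539.  91.] -0.34
0.175 [517.  98.] [541.  98.] -0.34
0.213 [548.  35.] [508.  37.] -1.91
0.175 [551.  36.] [506.  37.] -1.91
0.213 [547.  43.] [507.  45.] -1.77
0.175 [550.  45.] [505.  46.] -1.77
0.213 [510.  60.] [433.  62.] -1.78
0.175 [508.  63.] [421.  66.] -1.78
0.213 [508.  40.] [538.  40.] 0.2
0.175 [506.  41.] [540.  42.] 0.2
0.213 [508.  48.] [547.  46.] -1.93
0.175 [506.  49.] [550.  48.] -1.93
0.213 [585.  57.] [545.  59.] -1.87
0.175 [592.  60.] [548.  62.] -1.87
0.213 [459.  20.] [621.  15.] -1.87
0.175 [451.  18.] [633.  13.] -1.87
0.213 [544.  60.] [566.  60.] -1.57
0.175 [547.  64.] [571.  63.] -1.57
0.213 [482.  62.] [507.  61.] -1.92
0.175 [477.  66.] [505.  65.] -1.92
```

```bash
python3 -c "
from plant import r
print(r.close_job())"
```

```text
the job is handed in; nothing more can be done
None
```

The job is done and handed in at about 71 s of the 210 s allowed. No verdict is reported.

**What I did**
- I unlocked the well with the key (stop felt at about 0.57 N m), put the key back in its block and slid the cover fully open (stop felt at 17 N).
- All five jars were there, and I moved them to the shelf. One had been knocked against the back wall, partly under the cover. I re-found it and drew it clear before lifting.
- I then slid the cover shut (stop felt at 21 N), turned the lock home (0.65 N m at the stop) and stood the key back in its block.

**Last checks**
- **Jars:** the five lids lie at about -132, -65, +6, +66 and +132 mm along the shelf, within about 3 mm of its middle line. The gaps are roughly 0 to 12 mm, so the third and fourth jars stand about touching.
- **Lock:** the slot runs at -1.9°, parallel to the chest rim at -1.9°, so the lock is at its stop.
- **Everything else:** the key is seated. The bowl and plate look unmoved by eye; I did not measure them. The gripper is clear of everything.

**What failed or disagreed**
- My first pinch of the pull bar closed on nothing. In the scene picture the fingertips looked about 26 mm higher than the reported tool point, so I gripped 10 mm lower and it held. I did not find the cause.
- The third jar sits about 7 mm along the row from where I aimed, because it was gripped off centre beside the wall.
- Circle detection in the last look with the wrist camera over the shelf found only three lids. The row figures are from the top camera, which found all five.

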